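# Clear the modelling table

## Task

Clear up the modelling table: press the mould's lever all the way down so that the round cast rises out of its pocket, and stand both grey casts, the round one and the little house, upright on the slatted drying board. Lay the wooden modelling knife flat in the long shallow tray and put the steel ring cutter in the square tub. Leave the damp clay bird where it is.

Things in the scene. Friction and masses are not known exactly. Their poses are not given: they have to be found in the camera images.
- disc_center (a point): Centre of the round cast: plain grey disc, 44 mm diameter, 24 mm thick, about 80 g, loose. At first it sits in the mould's pocket, top 2 mm below the block's top, and cannot be gripped; with the lever fully down its top stands 16 mm above the block's top (58 mm above the table), the lower 8 mm still in the pocket.
- house_center (a point): Centre (28 mm above its underside) of the grey cast house: footprint 45 mm along its x by 34 mm along its y, straight walls 40 mm high, gable roof with its ridge along x up to 57 mm; about 120 g (loose), stands on the table. Grip it across the 34 mm walls.
- knife_grip (a point): Grip point (half-way up, at the balance point) of the wooden modelling knife lying on the table: 120 mm long along its x, from 47 mm behind this point (handle end, -x) to 73 mm ahead of it (flat blade tip, +x). The handle, from 47 mm behind to 28 mm ahead, is 16 mm wide (y) and 13 mm thick; the blade is 15 mm wide and 5 mm thick; flat underside; about 30 g (loose).
- cutter_center (a point): Centre (half-way up) of the steel ring cutter: plain open ring standing on the table, 50 mm outer diameter, 2.5 mm wall, 36 mm high, about 50 g (loose); z along its axis.
- board: Slatted wooden drying board on the table, fixed during the job: flat, no rim, 110 mm along its x by 170 mm along its y, top 16 mm above the table. Origin: centre of its underside at table height. Both casts go side by side along y.
- tray: Long shallow grey plastic tray, fixed: outside 92 mm along its x by 188 mm along its y, walls 4 mm thick and 16 mm high, inside 84 by 180 mm, floor top 4 mm above the table. Origin: centre of its underside at table height.
- tub: Square grey plastic tub, fixed: outside 120 by 120 mm, walls 4 mm thick and 32 mm high, inside 112 by 112 mm, floor top 4 mm above the table. Origin: centre of its underside at table height.
- mould: Casting mould, fixed: aluminium block 76 by 76 mm, 42 mm high, with a round pocket (46 mm diameter, 26 mm deep) in its middle, centred at x = -22 mm from the origin. The ejector lever sticks out on its +x side; the lever's flat paddle (32 mm wide in y, 24 mm long) has its middle at x = +58 mm, y = 0. Origin: at table height.
- lever (a joint): Ejector lever, rad: 0 as found (paddle slopes up, top of its middle 44 mm above the table), 0.6 fully pressed (stop; 22 mm above the table). Hinge along the mould's y at x = +22 mm, 30 mm up. Pressing the paddle straight down takes about 4 N; it stays where it is left. It lifts the round cast 3 mm per 0.1 rad, 18 mm in all.
- bird_center (a point): Middle (35 mm above its underside) of the damp clay bird: round grey ball 74 mm across, 76 mm high with its crest, two black eyes, stands loose on the table, 250 g. Not to be moved.
There are look-alikes about, which are no part of the job. Of the things that look like the mould, the middle-sized one is meant.

How it is judged:
On the way:
1. the lever is pressed down and the round cast stands raised in the mould's pocket (value of joint lever above 0.5 rad and z of disc_center in the frame of mould between 0.04 and 0.052 m and x of disc_center in the frame of mould between -0.027 and -0.017 m), for 0.2 s.
At the end, for the whole second after the job is handed in: Both casts stand upright (0.1 rad) on the board, centres 10 mm or more inside its edges; the knife lies flat (0.12 rad) on the tray's floor and the cutter rests on the tub's floor, centres inside the walls; the bird within 20 mm of its start; all released and at rest (x of disc_center in the frame of board between -0.045 and 0.045 m and y of disc_center in the frame of board between -0.075 and 0.075 m and z of disc_center in the frame of board between 0.024 and 0.032 m and angle between each of disc_center, house_center's own z axis and vertical below 0.1 rad and linear speed of each of disc, house, knife, cutter below 0.02 m/s and x of house_center in the frame of board between -0.045 and 0.045 m and y of house_center in the frame of board between -0.075 and 0.075 m and z of house_center in the frame of board between 0.04 and 0.048 m and x of knife_grip in the frame of tray between -0.034 and 0.034 m and y of knife_grip in the frame of tray between -0.082 and 0.082 m and z of knife_grip in the frame of tray between 0.006 and 0.015 m and angle between knife_grip's own z axis and vertical below 0.12 rad and x of cutter_center in the frame of tub between -0.05 and 0.05 m and y of cutter_center in the frame of tub between -0.05 and 0.05 m and z of cutter_center in the frame of tub between 0.018 and 0.033 m and distance of bird_center from where it was at the start of the episode below 0.02 m); the robot touches nothing.
It fails at once if the clay bird is pushed more than 20 mm (distance of bird_center from where it was at the start of the episode above 0.02 m).
It also fails if it takes over 125 s, if anything falls off the work surface, if the arm or the gripper's body presses on something with over 40 N, if the wrist force passes 120 N, or if a joint passes its speed limit or range.

## Robot

A 6-joint arm with a two-finger parallel gripper is mounted at the origin on the work surface. World frame = base frame: x ahead of the robot, y to its left, z up, the work surface at z = 0. Lengths are in m, angles in rad, forces in N, time in s.
With the tool pointing down it reaches from about 0.325 to 0.925 m from the base axis. Payload 3.1 kg.
Tool frame: the origin (TCP) lies at the centre of the arm's flange, where the gripper is bolted on; the fingertips stand 173 mm ahead of it and the grasp point (between the pads) lies bot.grip_depth ahead of it (bot.grip_depth is the distance from the TCP to the grasp point, in m); z points along the fingers, y is the direction in which the jaws open and shut (so a half turn about z gives the same grasp; the last joint's range is limited). The gripper opens to 85 mm and grips with 20 to 120 N. Pads are 22 mm wide; open, the fingers measure 114 mm over their backs; the gripper's body (76 mm by 85 mm) begins 54 mm behind the grasp point. The pads swing forward as they close: fully open they stand 13 mm farther back than shut.
Start: joints at [1.07, 0.217, 1.613, -0, 1.311, -0.112], TCP at [0.237, 0.578, 0.405] pointing down, gripper open.
Joint ranges: [-2.75, 2.75], [-0.78, 2.1], [0.31, 2.55], [-1.13, 4.27], [0.13, 2.63], [-2.58, 2.58]. Speed limits (rad/s): [2.79, 2.79, 3.14, 3.14, 3.14, 3.14].

## Interface

Orientations are given as a unit quaternion [w, x, y, z].
In Python, from rig import status, vision, hand_in, bot gives the robot as it stands.
- The arm moves only by the tool send_rows, never from a script. Its argument "steps" is a list of rows, each an object with "delta_pos": the shift along the tool's x, y, z in units of 30 mm (1.0 is 30 mm), a list of three; "angular": the turn, a rotation vector about the tool's x, y, z in units of 8 degrees (1.0 is 8 degrees), a list of three; "claw": the closure, from 0 (fully open) to 1 (shut). A call has 1 to 5 rows; each row shifts and turns the commanded pose from where the row before left it, along the tool's axes as they then stand; what a row does not reach is not made up. A row lasts 1/10 s, in which the tool goes at most 50 mm and 8.59 degrees, less where a joint would pass 70% of its speed; a pose out of reach is approached as far as the arm can. A call is refused whole if a number of a shift passes 1 or a number of a turn 1, either way. A call with a gripper value outside its range is refused whole. The fingers move at their own pace and stop on an object; the grip force is fixed at half the most. Time passes only in rows, so rows that do not move let the fingers close. It gives the time, the measured TCP pose, the force and the opening at its end, in the units of the state.
- status.get_obs(): the state, without advancing time (a new reading comes with each control period).
- vision.snapshot(name): name is "scene" or "side" or "wrist"; returns a dict with "frame" (480x640x3 uint8, blue, green, red), "mtx" (3x3 intrinsics, pixels), "R" (3x3) and "t" (3): a world point X has camera coordinates R X + t. Camera axes: x right, y down, z forward; pixel columns grow to the right and rows downward; lengths in m; the calibration is good to about 2 mm. The wrist camera is an equidistant fisheye: a pixel r from the principal point sees the ray r / f radians off the axis. A picture is of the moment at which its call begins. There is no depth.
- hand_in(): hands the job in, once; it reports no verdict.
The state is a dict: "t": time; "joints": joint angles; "joint_velocities": joint speeds; "effort": joint torques, N m; "ee_pos": TCP position; "tool_rot": TCP orientation; "ft_force": force on the tool from outside, world axes, zero at the start; "moment": the same for the moment, N m; "finger_gap": opening from 0.0 (shut) to 1.0 (fully open).
Only numpy, scipy, OpenCV 4.12 (cv2) and the standard library are available. Lean on these libraries where they do the work, as an engineer would, in place of code of your own. Each camera call takes 0.05 s, during which the arm holds its last target.

## Working session

There is one attempt and no reset: what is moved stays moved. The work goes in short steps, Python scripts to look and compute and a tool call to move; the robot and the scene stay as the last step left them, time stands still between calls to the robot, and variables do not carry over. Pictures are saved under pics/ and viewed, and the job is handed in when it is done.

Besides the shell and the picture viewer there is one more tool, called after "Call:" as a command line: name --argument value ..., lists and objects as JSON in quotes. send_rows: Moves the arm, as the interface text tells. Its arguments: {"type":"object","properties":{"steps":{"type":"array"}},"required":["steps"]}

```bash
ls; mkdir -p pics
python3 - <<'E'
from rig import status, vision, bot
import cv2
print(status.get_obs()); print(bot.grip_depth, [a for a in dir(bot) if a[0]!='_'])
for n in("scene","side","wrist"):
    s=vision.snapshot(n); cv2.imwrite(f"pics/{n}0.png",s["frame"]); print(n,s["mtx"].tolist(),s["R"].round(4).tolist(),s["t"])
E
```

```text
pics
{'t': 0.0, 'joints': array([ 1.06980297e+00,  2.17798178e-01,  1.61497281e+00, -1.65167187e-05,
        1.31128567e+00, -1.12194908e-01]), 'joint_velocities': array([ 0.00084172, -0.00193505, -0.0004918 , -0.00054674,  0.00023832,
        0.00035755]), 'effort': array([ 3.80076908e-04, -3.96833146e+01, -3.03860986e+01, -4.38470533e-05,
        9.47589084e-03,  1.21890457e-05]), 'ee_pos': array([0.23670325, 0.57800006, 0.40332025]), 'tool_rot': array([-3.64226501e-04,  1.93174875e-01,  9.81163569e-01, -1.17695508e-03]), 'ft_force': array([-0.38229534,  0.10366183, -0.11559303]), 'moment': array([-0.0472467 ,  0.01859353, -0.01182865]), 'finger_gap': 1.0011056292403249}
0.1547 ['PlanningError', 'grip_depth']
scene [[593.4113142111271, 0.0, 317.97648575888076], [0.0, 593.4113142111271, 241.38599536959492], [0.0, 0.0, 1.0]] [[-0.8632, 0.5046, 0.0169], [0.3718, 0.6581, -0.6547], [-0.3415, -0.5589, -0.7557]] [ 0.40116935 -0.09354161  1.45967008]
side [[561.5013023263133, 0.0, 318.36802014806483], [0.0, 561.5013023263133, 238.23034109128963], [0.0, 0.0, 1.0]] [[0.8976, -0.4405, -0.0152], [-0.341, -0.6722, -0.6572], [0.2792, 0.5951, -0.7535]] [-0.44156865  0.16676362  1.09114812]
wrist [[371.64829954431775, 0.0, 321.8007809160661], [0.0, 371.64829954431775, 233.86993541531078], [0.0, 0.0, 1.0]] [[0.3784, 0.9256, -0.0017], [0.8857, -0.3615, 0.2913], [0.269, -0.1117, -0.9566]] [-0.62424664 -0.03874203  0.37745137]
```

View pics/scene0.png

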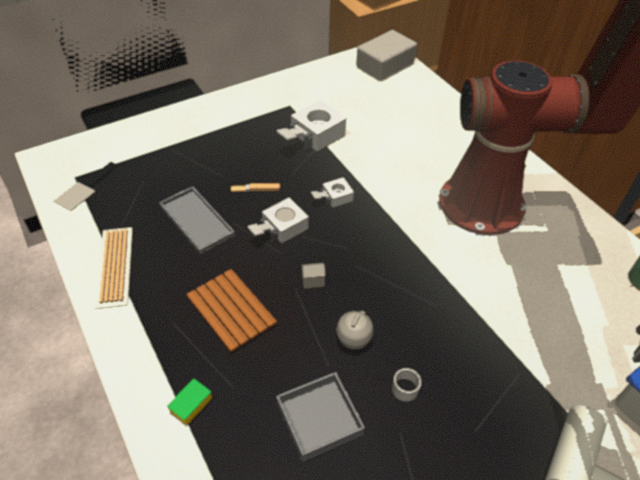

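View pics/side0.png

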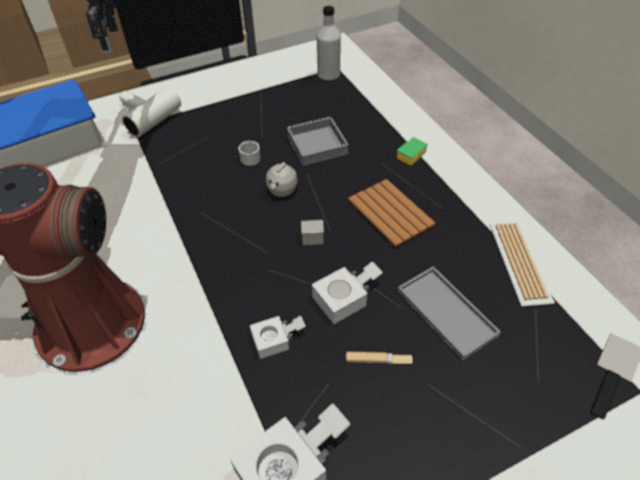

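View pics/wrist0.png

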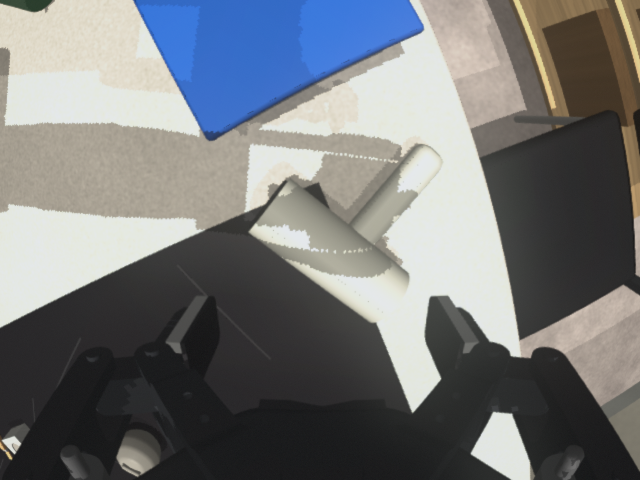

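The scene view shows the middle mould at (280,218), with its lever pointing lower-left, and the knife at (255,187) with its blade to the left. It also shows the house (314,275), board (231,308), tray (196,218), tub (320,413), ring (406,384) and bird (354,330). The wrist view shows nothing I need yet. Next I'll zoom in for measurements.

Run:
```python
import cv2,numpy as np
a=cv2.imread("pics/scene0.png");b=cv2.imread("pics/side0.png")
def z(im,x,y,w,h,f,n): cv2.imwrite(n,cv2.resize(im[y:y+h,x:x+w],None,fx=f,fy=f,interpolation=cv2.INTER_CUBIC))
z(a,150,160,200,150,4,"pics/sa.png");z(a,170,255,260,205,3,"pics/sb.png")
z(b,290,220,220,150,3.6,"pics/da.png");z(b,225,100,220,150,3.6,"pics/db.png")
```

```text
(no output)
```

View pics/sa.png

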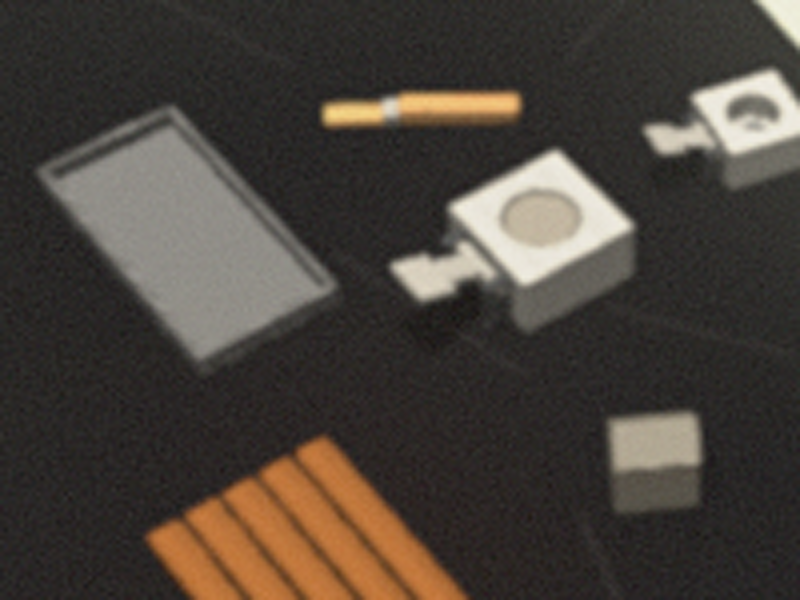

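View pics/sb.png

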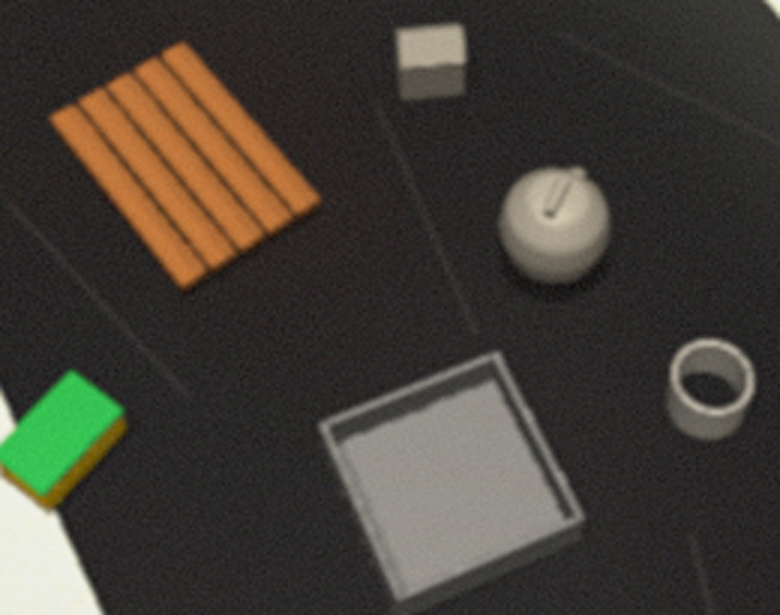

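View pics/da.png

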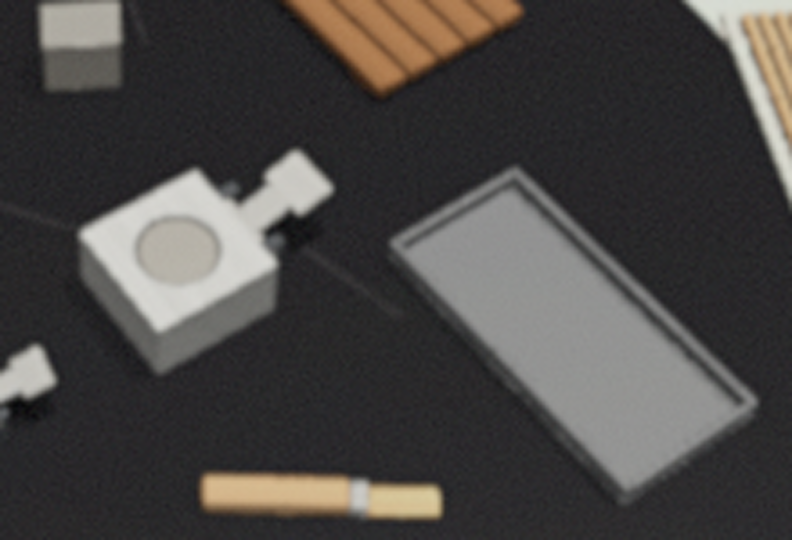

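View pics/db.png

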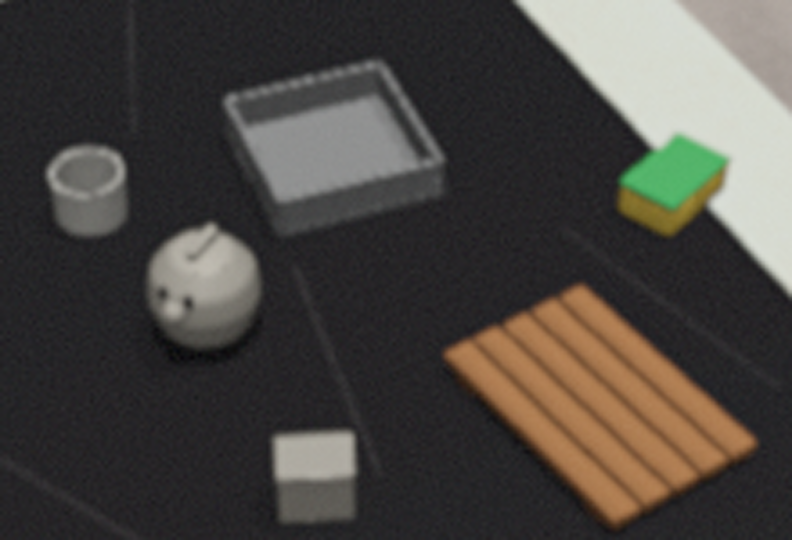

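```bash
cat > h.py <<'E'
import numpy as np,cv2
from rig import status,vision,bot
from scipy.spatial.transform import Rotation as Rn
_c={}
def cam(n):
    if n not in _c:_c[n]=vision.snapshot(n)
    return _c[n]
def ray(s,p,fish=False):
    K=s["mtx"];x=(p[0]-K[0,2])/K[0,0];y=(p[1]-K[1,2])/K[1,1]
    if fish:
        r=np.hypot(x,y);k=np.sin(r)/r if r>1e-9 else 1;d=np.array([x*k,y*k,np.cos(r)])
    else: d=np.array([x,y,1.])
    return -s["R"].T@s["t"], s["R"].T@d
def onz(s,p,z,fish=False):
    o,d=ray(s,p,fish);return (o+d*(z-o[2])/d[2])
def proj(s,X,fish=False):
    c=s["R"]@np.asarray(X)+s["t"];K=s["mtx"]
    if fish:
        r=np.hypot(c[0],c[1]);th=np.arctan2(r,c[2]);u=c[:2]/r*th
    else: u=c[:2]/c[2]
    return u*K[0,0]+K[:2,2]
E
python3 - <<'E'
from h import *
sc,sd=cam("scene"),cam("side")
np.set_printoptions(precision=4,suppress=True)
T={'sa':(sc,4,(150,160)),'sb':(sc,3,(170,255)),'da':(sd,3.6,(290,220)),'db':(sd,3.6,(225,100))}
def P(k,p,z):
    s,f,o=T[k];return onz(s,((p[0]+.5)/f-.5+o[0],(p[1]+.5)/f-.5+o[1]),z)[:2]
def quad(name,z,k1,q1,k2,q2):
    for k,q in((k1,q1),(k2,q2)):
        a=np.array([P(k,p,z) for p in q]);e=np.roll(a,-1,0)-a
        print(name,k,'c',a.mean(0),'len',np.linalg.norm(e,axis=1),'ang',np.degrees(np.arctan2(e[:,1],e[:,0])))
quad('mould',.042,'sa',[(558,150),(633,228),(520,288),(448,210)],'da',[(195,170),(277,265),(160,333),(80,237)])
quad('tray',.016,'sa',[(172,105),(338,292),(203,365),(38,172)],'da',[(516,168),(757,402),(627,495),(391,242)])
quad('board',.016,'sb',[(184,42),(320,200),(184,290),(50,118)],'db',[(583,284),(757,443),(614,525),(444,352)])
quad('tub',.032,'sb',[(498,353),(582,518),(400,602),(320,425)],'db',[(378,62),(443,162),(284,212),(226,98)])
def two(n,z,a,pa,b,pb): print(n,P(a,pa,z),P(b,pb,z))
two('disc',.040,'sa',(541,217),'da',(177,249))
two('paddle',.044,'sa',(432,276),'da',(299,183))
two('ring',.036,'sb',(712,377),'db',(88,171))
two('bird',.035,'sb',(555,226),'db',(205,290))
two('knife h end',.0065,'sa',(520,106),'da',(203,491))
two('knife b tip',.0025,'sa',(324,117),'da',(441,503))
# house: front-bottom edges
print('house roof sb',[P('sb',p,.04) for p in[(396,28),(466,24)]],[P('sb',p,.0) for p in[(402,99),(465,96)]])
print('house db',[P('db',p,.04) for p in[(273,435),(355,431)]],[P('db',p,.0) for p in[(279,522),(354,520)]])
E
```

```text
mould sa c [ 0.4559 -0.169 ] len [0.0771 0.0786 0.0742 0.0796] ang [  95.4313    6.6016  -83.9086 -171.3377]
mould da c [ 0.4541 -0.1695] len [0.0772 0.0761 0.0751 0.0779] ang [ -83.3495 -172.1876   97.9527    9.3426]
tray sa c [ 0.6299 -0.2845] len [0.1915 0.0895 0.19   0.093 ] ang [  96.9722    8.156   -81.9864 -170.9112]
tray da c [ 0.6281 -0.2881] len [0.187  0.0931 0.1886 0.0915] ang [ -82.3986 -171.16     97.1305    7.854 ]
board sb c [ 0.6672 -0.0111] len [0.1708 0.1105 0.1731 0.111 ] ang [  97.5808    9.2344  -82.236  -171.958 ]
board db c [ 0.6668 -0.0116] len [0.1715 0.1129 0.1739 0.1119] ang [ -82.7345 -171.3909   96.9549    7.3728]
tub sb c [0.6273 0.2832] len [0.1171 0.1174 0.1192 0.1198] ang [ 83.4857  -4.8706 -95.3158 174.1245]
tub db c [0.6261 0.2798] len [0.1208 0.1191 0.1307 0.1154] ang [-95.2714 178.6698  83.224   -6.0839]
disc [ 0.454  -0.1711] [ 0.4546 -0.1674]
paddle [ 0.5306 -0.1574] [ 0.5337 -0.1606]
ring [0.4564 0.3122] [0.457  0.3137]
bird [0.4814 0.1712] [0.481  0.1698]
knife h end [ 0.406 -0.29 ] [ 0.4079 -0.2866]
knife b tip [ 0.5149 -0.3445] [ 0.5139 -0.3448]
house roof sb [array([ 0.4928, -0.0227]), array([ 0.4473, -0.0012])] [array([0.5055, 0.0085]), array([0.4647, 0.0286])]
house db [array([0.4645, 0.0302]), array([0.5097, 0.0109])] [array([ 0.4519, -0.0018]), array([ 0.4928, -0.0208])]
```

The two views agree to 2–3 mm. From them I get:

| Item | Position | Yaw |
|---|---|---|
| Pocket | (.455,-.169) | 7.5° |
| Paddle | (.534,-.159) | – |
| House | (.479,.004) | -25.5° |
| Knife grip | (.449,-.310) | -28° |
| Ring | (.457,.313) | – |
| Tub | (.627,.282) | – |
| Tray | (.629,-.286) | 7.5° |
| Board | (.667,-.011) | 7.5° |
| Bird | (.481,.170) | – |

I'll do the ring first.

```bash
cat > go.py <<'E'
# usage: go.py x y z [jawyaw_deg]  -> remaining shift in tool units, turn units
import sys
from h import *
a=[float(v) for v in sys.argv[1:]]
o=status.get_obs();q=o["tool_rot"];R=Rn.from_quat([q[1],q[2],q[3],q[0]])
yaw=np.degrees(np.arctan2(*R.as_matrix()[1::-1,1]))
d=np.array(a[:3])-o["ee_pos"]
print("t",round(o["t"],2),"pos",o["ee_pos"].round(4),"jawyaw",yaw.round(2),"F",o["ft_force"].round(1),"gap",round(o["finger_gap"],3),"j6",o["joints"][5].round(2))
Y=a[3] if len(a)>3 else yaw
y=np.radians(Y);M=np.array([[-np.sin(y),np.cos(y),0],[np.cos(y),np.sin(y),0],[0,0,-1]]).T
Z=M[:,2]
# tool x = y cross z
M=np.stack([np.cross(M[:,1],Z),M[:,1],Z],1)
print("now-axes units",(R.as_matrix().T@d/.03).round(2),"target-axes units",(M.T@d/.03).round(2))
print("turn units",np.degrees((R.inv()*Rn.from_matrix(M)).as_rotvec()/8).round(2))
E
python3 go.py .457 .313 .25
```

```text
t 0.25 pos [0.2368 0.5782 0.404 ] jawyaw 67.72 F [ 0.2 -1.1 -0.4] gap 1.0 j6 -0.11
now-axes units [-10.14  -5.39   5.14] target-axes units [-10.14  -5.4    5.13]
turn units [-0.01 -0.   -0.  ]
```

Call:
send_rows --steps '[{"delta_pos": [-1, -0.54, 0.5], "angular": [0, 0, 0], "claw": 0}, {"delta_pos": [-1, -0.54, 0.5], "angular": [0, 0, 0], "claw": 0}, {"delta_pos": [-1, -0.54, 0.5], "angular": [0, 0, 0], "claw": 0}, {"delta_pos": [-1, -0.54, 0.5], "angular": [0, 0, 0], "claw": 0}, {"delta_pos": [-1, -0.54, 0.5], "angular": [0, 0, 0], "claw": 0}]'

```text
t: 0.75
ee_pos: [0.3456, 0.4454, 0.3291]
tool_rot: [0.0, 0.193, 0.981, 0.0]
ft_force: [1.2, 0.1, -1.3]
finger_gap: 1.003
```

Call:
send_rows --steps '[{"delta_pos": [-1, -0.54, 0.5], "angular": [0, 0, 0], "claw": 0}, {"delta_pos": [-1, -0.54, 0.5], "angular": [0, 0, 0], "claw": 0}, {"delta_pos": [-1, -0.54, 0.5], "angular": [0, 0, 0], "claw": 0}, {"delta_pos": [-1, -0.54, 0.5], "angular": [0, 0, 0], "claw": 0}, {"delta_pos": [-1, -0.54, 0.5], "angular": [0, 0, 0], "claw": 0}]'

```text
t: 1.25
ee_pos: [0.4538, 0.3136, 0.2542]
tool_rot: [0.0, 0.193, 0.981, 0.0]
ft_force: [-0.1, 1.1, 0.0]
finger_gap: 0.998
```

```bash
python3 go.py .457 .313 .177
```

```text
t 1.25 pos [0.4538 0.3136 0.2542] jawyaw 67.73 F [-0.1  1.1  0. ] gap 0.998 j6 -0.7
now-axes units [-0.1   0.02  2.57] target-axes units [-0.11  0.02  2.57]
turn units [ 0.  0. -0.]
```

Call:
send_rows --steps '[{"delta_pos": [-0.1, 0, 0.85], "angular": [0, 0, 0], "claw": 0}, {"delta_pos": [0, 0, 0.85], "angular": [0, 0, 0], "claw": 0}, {"delta_pos": [0, 0, 0.85], "angular": [0, 0, 0], "claw": 0}, {"delta_pos": [0, 0, 0], "angular": [0, 0, 0], "claw": 1}, {"delta_pos": [0, 0, 0], "angular": [0, 0, 0], "claw": 1}]'

```text
t: 1.75
ee_pos: [0.4557, 0.3135, 0.178]
tool_rot: [-0.001, 0.193, 0.981, -0.0]
ft_force: [-0.4, 0.2, 1.1]
finger_gap: 0.691
```

Call:
send_rows --steps '[{"delta_pos": [0, 0, 0], "angular": [0, 0, 0], "claw": 1}, {"delta_pos": [0, 0, 0], "angular": [0, 0, 0], "claw": 1}, {"delta_pos": [0, 0, 0], "angular": [0, 0, 0], "claw": 1}, {"delta_pos": [0, 0, 0], "angular": [0, 0, 0], "claw": 1}]'

```text
t: 2.15
ee_pos: [0.4566, 0.3141, 0.1797]
tool_rot: [0.001, 0.193, 0.981, 0.001]
ft_force: [-0.5, 0.6, 4.3]
finger_gap: 0.561
```

Call:
send_rows --steps '[{"delta_pos": [0, 0, -0.7], "angular": [0, 0, 0], "claw": 1}, {"delta_pos": [0, 0, -0.9], "angular": [0, 0, 0], "claw": 1}, {"delta_pos": [0, 0, -1], "angular": [0, 0, 0], "claw": 1}]'

```text
t: 2.45
ee_pos: [0.4551, 0.3133, 0.2561]
tool_rot: [-0.001, 0.193, 0.981, -0.001]
ft_force: [1.0, -0.2, -0.4]
finger_gap: 0.561
```

```bash
python3 go.py .627 .282 .26; python3 -c "
from h import *
cv2.imwrite('pics/w1.png',cam('wrist')['frame'])"
```

```text
t 2.45 pos [0.4551 0.3133 0.2561] jawyaw 67.73 F [ 1.  -0.2 -0.4] gap 0.561 j6 -0.71
now-axes units [-5.7   1.21 -0.14] target-axes units [-5.7   1.21 -0.13]
turn units [-0.01 -0.01 -0.  ]
```

View pics/w1.png

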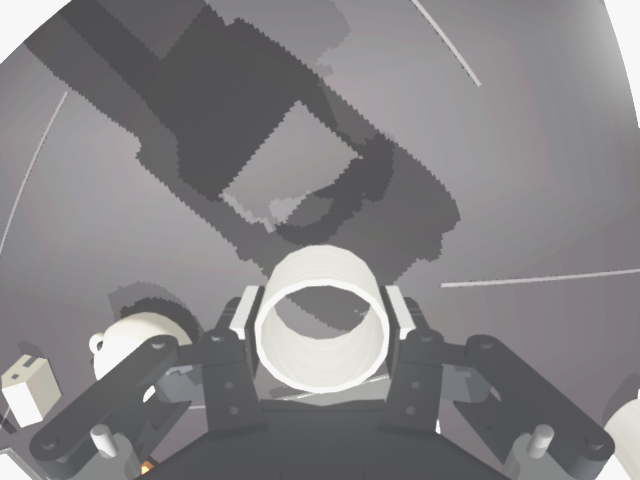

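The wrist view shows the ring held squarely between the pads at (322,320). Moving it to the tub.

Call:
send_rows --steps '[{"delta_pos": [-0.95, 0.2, 0], "angular": [0, 0, 0], "claw": 1}, {"delta_pos": [-0.95, 0.2, 0], "angular": [0, 0, 0], "claw": 1}, {"delta_pos": [-0.95, 0.2, 0], "angular": [0, 0, 0], "claw": 1}, {"delta_pos": [-0.95, 0.2, 0], "angular": [0, 0, 0], "claw": 1}, {"delta_pos": [-0.95, 0.2, 0], "angular": [0, 0, 0], "claw": 1}]'

```text
t: 3.0
ee_pos: [0.6, 0.287, 0.2559]
tool_rot: [-0.0, 0.193, 0.981, -0.0]
ft_force: [-0.2, 0.7, -0.1]
finger_gap: 0.565
```

Call:
send_rows --steps '[{"delta_pos": [-0.95, 0.2, 0.4], "angular": [0, 0, 0], "claw": 1}, {"delta_pos": [0, 0, 0.7], "angular": [0, 0, 0], "claw": 1}, {"delta_pos": [0, 0, 0.8], "angular": [0, 0, 0], "claw": 1}, {"delta_pos": [0, 0, 0.4], "angular": [0, 0, 0], "claw": 1}, {"delta_pos": [0, 0, 0.05], "angular": [0, 0, 0], "claw": 1}]'

```text
t: 3.5
ee_pos: [0.6271, 0.2819, 0.1841]
tool_rot: [-0.001, 0.193, 0.981, -0.001]
ft_force: [-1.1, 0.2, -0.7]
finger_gap: 0.561
```

```bash
python3 go.py .627 .282 .184
```

```text
t 3.5 pos [0.6271 0.2819 0.1841] jawyaw 67.73 F [-1.1  0.2 -0.7] gap 0.561 j6 -0.86
now-axes units [0.01 0.   0.  ] target-axes units [0.01 0.   0.  ]
turn units [-0.01 -0.01 -0.  ]
```

Release with a small opening, then lift straight up.

Call:
send_rows --steps '[{"delta_pos": [0, 0, 0], "angular": [0, 0, 0], "claw": 0.25}, {"delta_pos": [0, 0, 0], "angular": [0, 0, 0], "claw": 0.25}, {"delta_pos": [0, 0, 0], "angular": [0, 0, 0], "claw": 0.25}, {"delta_pos": [0, 0, -0.5], "angular": [0, 0, 0], "claw": 0.25}, {"delta_pos": [0, 0, -1], "angular": [0, 0, 0], "claw": 0.25}]'

```text
t: 4.0
ee_pos: [0.6263, 0.2816, 0.229]
tool_rot: [-0.003, 0.193, 0.981, -0.001]
ft_force: [-0.6, 1.1, -0.5]
finger_gap: 0.748
```

Call:
send_rows --steps '[{"delta_pos": [0, 0, -1], "angular": [0, 0, 1], "claw": 0.25}, {"delta_pos": [0, 0, -1], "angular": [0, 0, 1], "claw": 0.25}, {"delta_pos": [0, 0, -1], "angular": [0, 0, 1], "claw": 0.25}, {"delta_pos": [0, 0, 0], "angular": [0, 0, 1], "claw": 0.25}, {"delta_pos": [0, 0, 0], "angular": [0, 0, 1], "claw": 0.25}]'

```text
t: 4.5
ee_pos: [0.6285, 0.2824, 0.3252]
tool_rot: [0.002, 0.52, 0.854, 0.002]
ft_force: [-0.2, -0.1, -0.4]
finger_gap: 0.747
```

```bash
python3 go.py .534 -.159 .25 -82.5; python3 -c "
from h import *
cv2.imwrite('pics/w2.png',cam('wrist')['frame'])"
```

```text
t 4.5 pos [0.6285 0.2824 0.3252] jawyaw 27.4 F [-0.2 -0.1 -0.4] gap 0.747 j6 -0.16
now-axes units [-11.61  -9.58   2.46] target-axes units [-5.04 14.18  2.51]
turn units [ 0.04 -0.04 13.74]
```

View pics/w2.png

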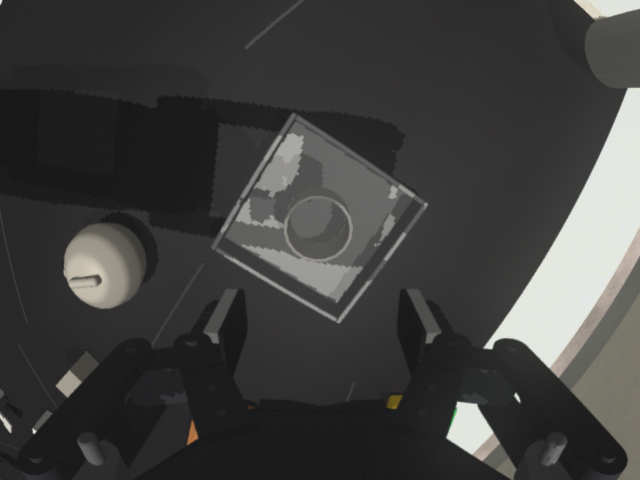

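The ring stands in the tub at about (318,225). Turn to the mould's yaw next, then go to the lever.

Call:
send_rows --steps '[{"delta_pos": [0, 0, 0], "angular": [0, 0, 1], "claw": 1}, {"delta_pos": [0, 0, 0], "angular": [0, 0, 1], "claw": 1}, {"delta_pos": [0, 0, 0], "angular": [0, 0, 1], "claw": 1}, {"delta_pos": [0, 0, 0], "angular": [0, 0, 1], "claw": 1}, {"delta_pos": [0, 0, 0], "angular": [0, 0, 1], "claw": 1}]'

```text
t: 5.05
ee_pos: [0.6277, 0.2821, 0.3218]
tool_rot: [0.0, 0.78, 0.626, 0.0]
ft_force: [0.6, -0.3, -0.3]
finger_gap: -0.004
```

Call:
send_rows --steps '[{"delta_pos": [0, 0, 0], "angular": [0, 0, 1], "claw": 1}, {"delta_pos": [0, 0, 0], "angular": [0, 0, 1], "claw": 1}, {"delta_pos": [0, 0, 0], "angular": [0, 0, 1], "claw": 1}, {"delta_pos": [0, 0, 0], "angular": [0, 0, 1], "claw": 1}, {"delta_pos": [0, 0, 0], "angular": [0, 0, 1], "claw": 1}]'

```text
t: 5.55
ee_pos: [0.6277, 0.2821, 0.3218]
tool_rot: [-0.0, 0.947, 0.322, 0.0]
ft_force: [-0.3, -0.1, 0.4]
finger_gap: 0.004
```

Call:
send_rows --steps '[{"delta_pos": [0, 0, 0], "angular": [0, 0, 1], "claw": 1}, {"delta_pos": [0, 0, 0], "angular": [0, 0, 1], "claw": 1}, {"delta_pos": [0, 0, 0], "angular": [0, 0, 1], "claw": 1}, {"delta_pos": [0, 0, 0], "angular": [0, 0, 0.75], "claw": 1}, {"delta_pos": [-0.5, 1, 0], "angular": [0, 0, 0], "claw": 1}]'

```text
t: 6.05
ee_pos: [0.6174, 0.2526, 0.3222]
tool_rot: [-0.001, 0.998, 0.069, 0.002]
ft_force: [0.4, -0.3, 0.6]
finger_gap: -0.002
```

```bash
python3 go.py .534 -.159 .25 -82.5
```

```text
t 6.05 pos [0.6174 0.2526 0.3222] jawyaw -82.05 F [ 0.4 -0.3  0.6] gap -0.002 j6 1.71
now-axes units [-4.66 13.21  2.36] target-axes units [-4.55 13.24  2.41]
turn units [-0.01 -0.03  0.06]
```

Call:
send_rows --steps '[{"delta_pos": [-0.36, 1, 0], "angular": [0, 0, 0.06], "claw": 1}, {"delta_pos": [-0.36, 1, 0], "angular": [0, 0, 0], "claw": 1}, {"delta_pos": [-0.36, 1, 0], "angular": [0, 0, 0], "claw": 1}, {"delta_pos": [-0.36, 1, 0], "angular": [0, 0, 0], "claw": 1}, {"delta_pos": [-0.36, 1, 0], "angular": [0, 0, 0], "claw": 1}]'

```text
t: 6.55
ee_pos: [0.5821, 0.0935, 0.3219]
tool_rot: [0.0, 0.998, 0.065, 0.001]
ft_force: [0.2, -0.8, -0.3]
finger_gap: -0.001
```

Call:
send_rows --steps '[{"delta_pos": [-0.36, 1, 0], "angular": [0, 0, 0], "claw": 1}, {"delta_pos": [-0.36, 1, 0], "angular": [0, 0, 0], "claw": 1}, {"delta_pos": [-0.36, 1, 0], "angular": [0, 0, 0], "claw": 1}, {"delta_pos": [-0.36, 1, 0], "angular": [0, 0, 0], "claw": 1}, {"delta_pos": [-0.36, 1, 0.4], "angular": [0, 0, 0], "claw": 1}]'

```text
t: 7.05
ee_pos: [0.5485, -0.0623, 0.3117]
tool_rot: [0.001, 0.998, 0.065, 0.003]
ft_force: [0.3, 0.7, 0.8]
finger_gap: -0.0
```

Call:
send_rows --steps '[{"delta_pos": [-0.36, 1, 0.5], "angular": [0, 0, 0], "claw": 1}, {"delta_pos": [-0.36, 1, 0.5], "angular": [0, 0, 0], "claw": 1}, {"delta_pos": [-0.3, 1, 0.5], "angular": [0, 0, 0], "claw": 1}, {"delta_pos": [0, 0.2, 0.5], "angular": [0, 0, 0], "claw": 1}, {"delta_pos": [0, 0, 0], "angular": [0, 0, 0], "claw": 1}]'

```text
t: 7.55
ee_pos: [0.5286, -0.1604, 0.2471]
tool_rot: [-0.001, 0.998, 0.063, -0.002]
ft_force: [-1.1, 1.2, 0.6]
finger_gap: 0.0
```

```bash
python3 go.py .534 -.159 .225 -82.5; python3 -c "
from h import *
cv2.imwrite('pics/w3.png',cam('wrist')['frame'])"
```

```text
t 7.55 pos [ 0.5286 -0.1604  0.2471] jawyaw -82.81 F [-1.1  1.2  0.6] gap 0.0 j6 1.02
now-axes units [ 0.19 -0.02  0.74] target-axes units [ 0.18 -0.02  0.74]
turn units [-0.02  0.02 -0.04]
```

View pics/w3.png

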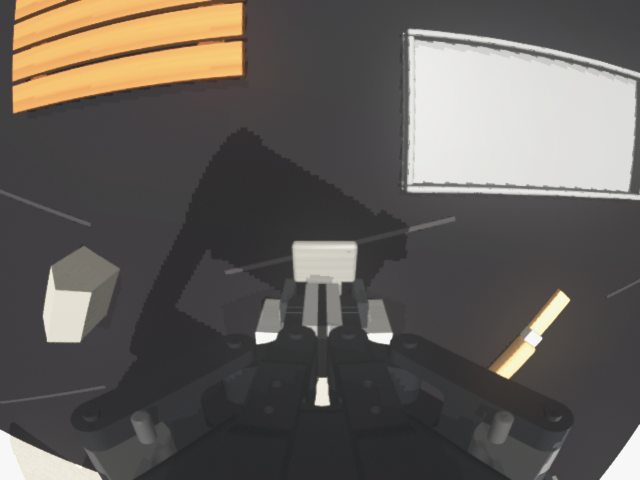

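The paddle shows at (325,262), centred ahead of the closed fingers. Press straight down.

Call:
send_rows --steps '[{"delta_pos": [0.18, 0, 0.4], "angular": [0, 0, 0], "claw": 1}, {"delta_pos": [0, 0, 0.4], "angular": [0, 0, 0], "claw": 1}, {"delta_pos": [0, 0, 0.3], "angular": [0, 0, 0], "claw": 1}, {"delta_pos": [0, 0, 0.3], "angular": [0, 0, 0], "claw": 1}, {"delta_pos": [0, 0, 0.2], "angular": [0, 0, 0], "claw": 1}]'

```text
t: 8.1
ee_pos: [0.5364, -0.1589, 0.2012]
tool_rot: [0.0, 0.998, 0.063, 0.002]
ft_force: [1.8, 3.2, 7.1]
finger_gap: 0.004
```

```bash
python3 go.py .534 -.159 .197 -82.5
```

```text
t 8.1 pos [ 0.5364 -0.1589  0.2012] jawyaw -82.75 F [1.8 3.2 7.1] gap 0.004 j6 1.03
now-axes units [-0.08 -0.01  0.14] target-axes units [-0.08 -0.01  0.14]
turn units [ 0.   -0.03 -0.03]
```

Call:
send_rows --steps '[{"delta_pos": [0, 0, 0.1], "angular": [0, 0, 0], "claw": 1}, {"delta_pos": [0, 0, 0.07], "angular": [0, 0, 0], "claw": 1}]'

```text
t: 8.3
ee_pos: [0.5362, -0.159, 0.1965]
tool_rot: [-0.0, 0.998, 0.063, 0.001]
ft_force: [0.1, 3.3, 16.7]
finger_gap: -0.002
```

Call:
send_rows --steps '[{"delta_pos": [0, 0, 0.05], "angular": [0, 0, 0], "claw": 1}, {"delta_pos": [0, 0, 0], "angular": [0, 0, 0], "claw": 1}]'

```text
t: 8.5
ee_pos: [0.5363, -0.1591, 0.1965]
tool_rot: [-0.0, 0.998, 0.063, 0.001]
ft_force: [-0.9, 3.4, 15.2]
finger_gap: -0.001
```

The force is 15 N with no further travel, so the stop is reached. Back off, shift over the disc, and look.

Call:
send_rows --steps '[{"delta_pos": [0, 0, -0.6], "angular": [0, 0, 0], "claw": 0.6}, {"delta_pos": [0, 0, -1], "angular": [0, 0, 0], "claw": 0}, {"delta_pos": [0, 0, -1], "angular": [0, 0, 0], "claw": 0}, {"delta_pos": [0, 0, -1], "angular": [0, 0, 0], "claw": 0}, {"delta_pos": [0, 0, 0], "angular": [0, 0, 0], "claw": 0}]'

```text
t: 9.0
ee_pos: [0.5366, -0.16, 0.3063]
tool_rot: [0.002, 0.998, 0.063, 0.003]
ft_force: [-0.3, -1.5, 0.3]
finger_gap: 0.846
```

Call:
send_rows --steps '[{"delta_pos": [-0.9, 0, 0], "angular": [0, 0, 0], "claw": 0}, {"delta_pos": [-0.9, 0, 0], "angular": [0, 0, 0], "claw": 0}, {"delta_pos": [-0.86, 0, 0], "angular": [0, 0, 0], "claw": 0}, {"delta_pos": [0, 0, 0], "angular": [0, 0, 0], "claw": 0}]'

```text
t: 9.4
ee_pos: [0.4524, -0.1687, 0.2992]
tool_rot: [-0.002, 0.998, 0.063, -0.003]
ft_force: [-0.3, 0.2, 0.3]
finger_gap: 1.0
```

```bash
python3 go.py .455 -.169 .225 -82.5; python3 -c "
from h import *
cv2.imwrite('pics/w4.png',cam('wrist')['frame'])
for n,r in (('scene',(220,170,100,80)),('side',(300,240,100,80))):
  x,y,w,h=r;cv2.imwrite('pics/%s4.png'%n,cv2.resize(cam(n)['frame'][y:y+h,x:x+w],None,fx=6,fy=6,interpolation=2))"
```

```text
t 9.4 pos [ 0.4524 -0.1687  0.2992] jawyaw -82.81 F [-0.3  0.2  0.3] gap 1.0 j6 0.94
now-axes units [0.1  0.03 2.47] target-axes units [0.08 0.02 2.47]
turn units [-0.02  0.05 -0.04]
```

View pics/w4.png

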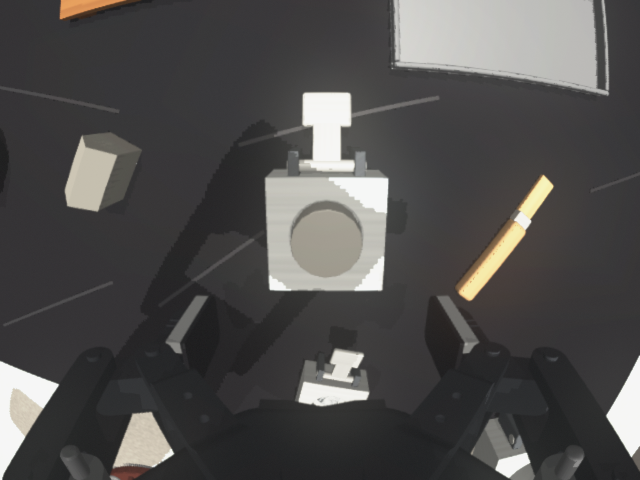

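View pics/side4.png

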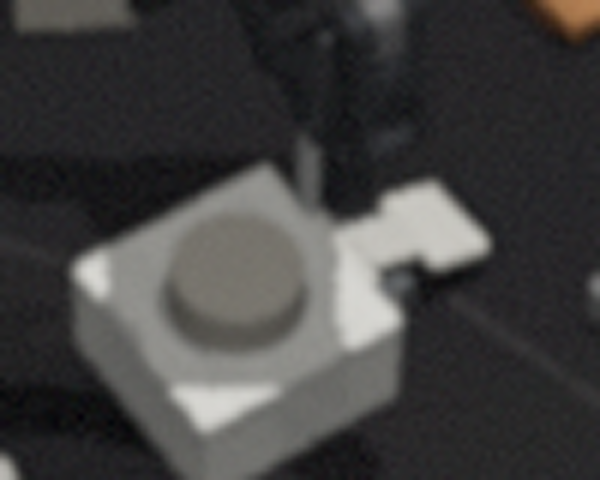

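View pics/scene4.png

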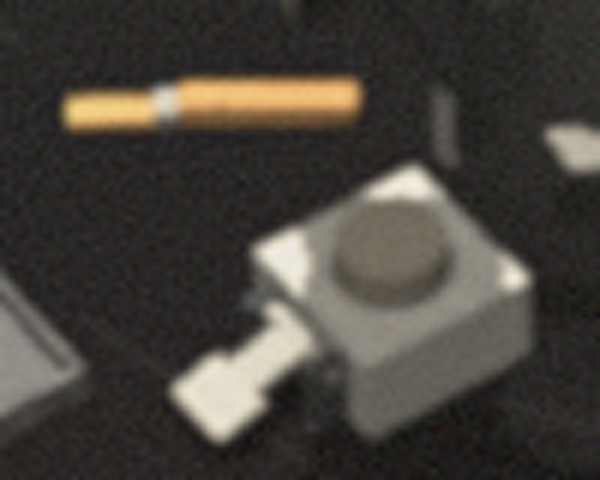

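The disc now stands about 16 mm proud: wrist (326,242), side crop (234,268), scene crop (390,247). Refine the disc, and check the knife and house from this wrist view.

Run:
```python
from h import *
w,sc,sd=cam('wrist'),cam('scene'),cam('side')
f=lambda s,p,z,F=False:onz(s,p,z,F)[:2].round(4)
print('disc',f(w,(326,242),.058,1),f(sd,(234/6+299.6,268/6+239.6),.058),f(sc,(390/6+219.6,247/6+169.6),.058))
h=f(w,(465,294),.0065,1);b=f(w,(546,183),.0025,1);d=(b-h)/np.linalg.norm(b-h)
print('knife',h,b,np.linalg.norm(b-h),np.degrees(np.arctan2(d[1],d[0])),h+.047*d)
print('mould corners',[f(w,p,.042,1) for p in[(265,171),(387,178),(383,290),(268,290)]])
print('paddle',f(w,(327,110),.022,1))
```

```text
disc [ 0.462  -0.1712] [ 0.4529 -0.1693] [ 0.4577 -0.1647]
knife [ 0.4146 -0.2942] [ 0.5167 -0.3476] 0.11522139558259137 -27.61031627071427 [ 0.45624765 -0.31598241]
mould corners [array([ 0.4977, -0.1287]), array([ 0.503 , -0.2042]), array([ 0.4275, -0.2151]), array([ 0.4176, -0.1374])]
paddle [ 0.5401 -0.1621]
```

The wrist view is about 6 mm off along x even for the fixed mould, because it was taken while the arm was settling. The fixed cameras put the disc at (.456,-.168). Descend with the fingertips just above the block.

Call:
send_rows --steps '[{"delta_pos": [0.1, 0, 0.7], "angular": [0, 0, 0], "claw": 0.2}, {"delta_pos": [0, 0, 0.8], "angular": [0, 0, 0], "claw": 0.2}, {"delta_pos": [0, 0, 0.8], "angular": [0, 0, 0], "claw": 0.2}, {"delta_pos": [0, 0, 0.45], "angular": [0, 0, 0], "claw": 0.2}, {"delta_pos": [0, 0, 0], "angular": [0, 0, 0], "claw": 0.2}]'

```text
t: 10.2
ee_pos: [0.4581, -0.1684, 0.2174]
tool_rot: [-0.001, 0.998, 0.063, -0.002]
ft_force: [-0.9, -0.3, -0.0]
finger_gap: 0.8
```

```bash
python3 go.py .456 -.168 .214 -82.5; python3 -c "
from h import *
cv2.imwrite('pics/w5.png',cam('wrist')['frame'])"
```

```text
t 10.2 pos [ 0.4581 -0.1684  0.2174] jawyaw -82.73 F [-0.9 -0.3 -0. ] gap 0.8 j6 0.95
now-axes units [-0.07 -0.02  0.11] target-axes units [-0.07 -0.02  0.11]
turn units [-0.02  0.03 -0.03]
```

View pics/w5.png

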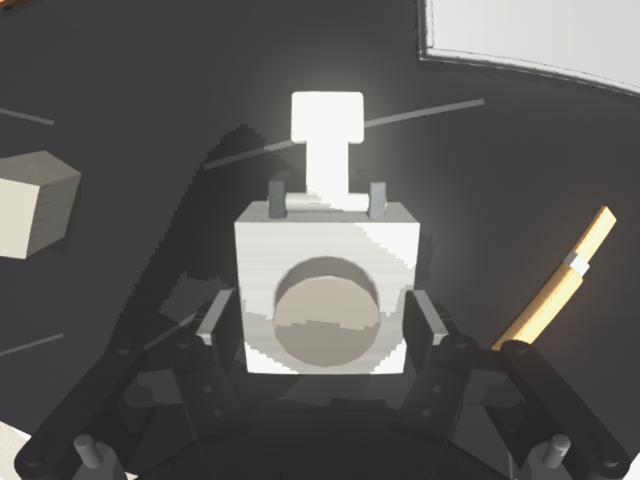

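The disc at (326,320) sits between the pads (mid x≈322.5), so I'll shift about 1.5 mm to +y of the tool and close.

Call:
send_rows --steps '[{"delta_pos": [0, 0.05, 0.1], "angular": [0, 0, 0], "claw": 0.3}, {"delta_pos": [0, 0, 0], "angular": [0, 0, 0], "claw": 1}, {"delta_pos": [0, 0, 0], "angular": [0, 0, 0], "claw": 1}, {"delta_pos": [0, 0, 0], "angular": [0, 0, 0], "claw": 1}, {"delta_pos": [0, 0, 0], "angular": [0, 0, 0], "claw": 1}]'

```text
t: 10.75
ee_pos: [0.4596, -0.1705, 0.2177]
tool_rot: [0.0, 0.998, 0.063, 0.001]
ft_force: [0.5, 2.9, 5.0]
finger_gap: 0.487
```

```bash
python3 go.py .456 -.168 .214 -82.5; python3 -c "
from h import *
cv2.imwrite('pics/w6.png',cam('wrist')['frame'])"
```

```text
t 10.75 pos [ 0.4596 -0.1705  0.2177] jawyaw -82.77 F [0.5 2.9 5. ] gap 0.487 j6 0.95
now-axes units [-0.11 -0.1   0.12] target-axes units [-0.11 -0.1   0.12]
turn units [ 0.   -0.01 -0.03]
```

View pics/w6.png

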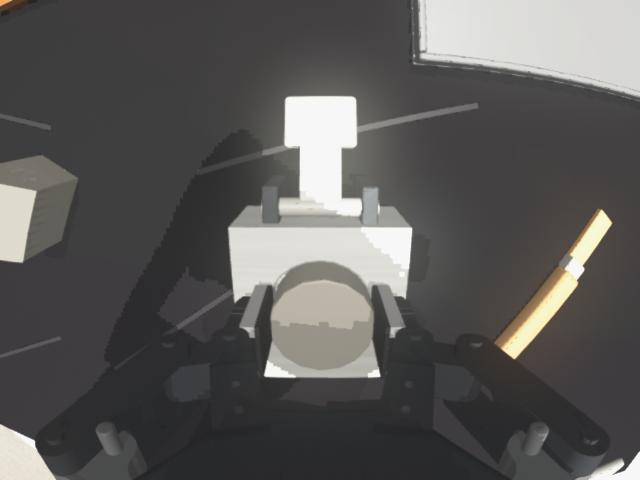

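The gap matches a 44 mm disc. Lift gently.

Call:
send_rows --steps '[{"delta_pos": [0, 0, -0.2], "angular": [0, 0, 0], "claw": 1}, {"delta_pos": [0, 0, -0.3], "angular": [0, 0, 0], "claw": 1}, {"delta_pos": [0, 0, -0.5], "angular": [0, 0, 0], "claw": 1}, {"delta_pos": [0, 0, -0.7], "angular": [0, 0, 0], "claw": 1}, {"delta_pos": [0, 0, 0], "angular": [0, 0, 0], "claw": 1}]'

```text
t: 11.3
ee_pos: [0.4602, -0.1715, 0.2706]
tool_rot: [0.002, 0.998, 0.063, 0.002]
ft_force: [0.9, -1.0, -1.1]
finger_gap: 0.485
```

```bash
python3 go.py .673 -.058 .26 -82.5; python3 -c "
from h import *
cv2.imwrite('pics/w7.png',cam('wrist')['frame'])
for n,r in (('scene',(240,160,100,80)),('side',(280,220,100,80))):
  x,y,w,h=r;cv2.imwrite('pics/%s7.png'%n,cv2.resize(cam(n)['frame'][y:y+h,x:x+w],None,fx=6,fy=6,interpolation=2))"
```

```text
t 11.3 pos [ 0.4602 -0.1715  0.2706] jawyaw -82.74 F [ 0.9 -1.  -1.1] gap 0.485 j6 0.95
now-axes units [ 7.51 -2.86  0.38] target-axes units [ 7.53 -2.83  0.35]
turn units [ 0.03 -0.03 -0.03]
```

View pics/w7.png

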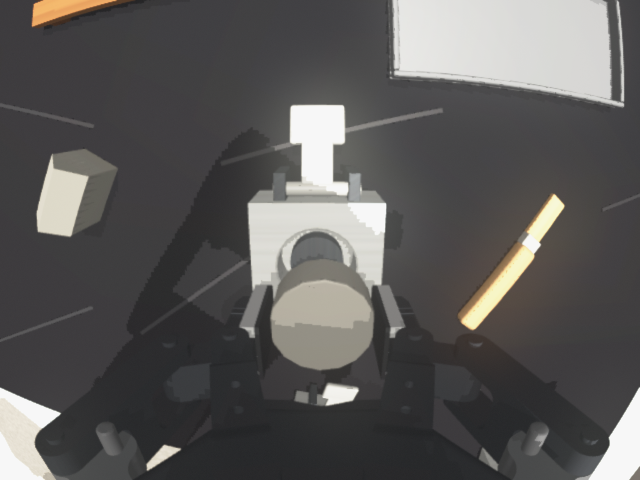

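View pics/side7.png

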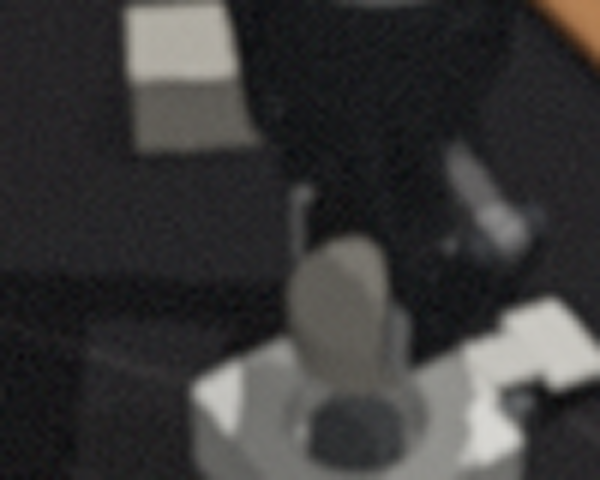

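View pics/scene7.png

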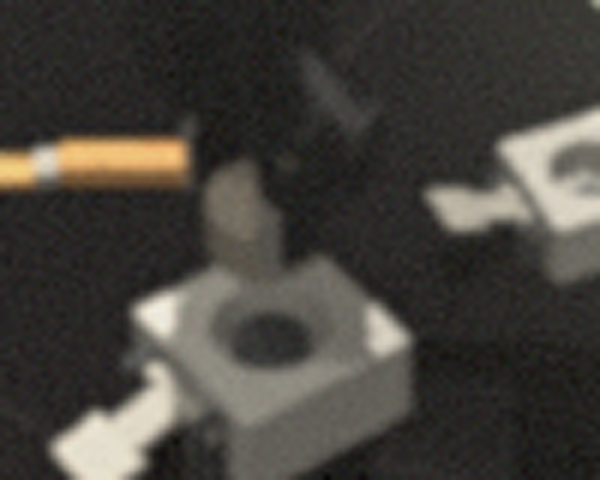

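The disc is free of the pocket and looks the same in the grip as before, at (322,315) in the wrist view. Carry it to the -y half of the board.

Call:
send_rows --steps '[{"delta_pos": [0.94, -0.36, 0], "angular": [0, 0, 0], "claw": 1}, {"delta_pos": [0.94, -0.36, 0], "angular": [0, 0, 0], "claw": 1}, {"delta_pos": [0.94, -0.36, 0], "angular": [0, 0, 0], "claw": 1}, {"delta_pos": [0.94, -0.36, 0], "angular": [0, 0, 0], "claw": 1}, {"delta_pos": [0.94, -0.36, 0], "angular": [0, 0, 0], "claw": 1}]'

```text
t: 11.95
ee_pos: [0.5922, -0.0984, 0.2656]
tool_rot: [-0.0, 0.998, 0.063, -0.002]
ft_force: [1.3, 0.8, -0.6]
finger_gap: 0.484
```

Call:
send_rows --steps '[{"delta_pos": [0.94, -0.36, 0], "angular": [0, 0, 0], "claw": 1}, {"delta_pos": [0.94, -0.36, 0.2], "angular": [0, 0, 0], "claw": 1}, {"delta_pos": [0.94, -0.36, 0.5], "angular": [0, 0, 0], "claw": 1}, {"delta_pos": [0, 0, 0.5], "angular": [0, 0, 0], "claw": 1}, {"delta_pos": [0, 0, 0.4], "angular": [0, 0, 0], "claw": 1}]'

```text
t: 12.45
ee_pos: [0.6709, -0.0559, 0.2163]
tool_rot: [-0.0, 0.998, 0.064, -0.002]
ft_force: [-1.2, -0.9, -1.0]
finger_gap: 0.485
```

```bash
python3 go.py .673 -.058 .2015 -82.5; python3 -c "
from h import *
cv2.imwrite('pics/w8.png',cam('wrist')['frame'])
for n,r in (('scene',(190,240,120,90)),('side',(330,170,120,90))):
  x,y,w,h=r;cv2.imwrite('pics/%s8.png'%n,cv2.resize(cam(n)['frame'][y:y+h,x:x+w],None,fx=6,fy=6,interpolation=2))"
```

```text
t 12.45 pos [ 0.6709 -0.0559  0.2163] jawyaw -82.69 F [-1.2 -0.9 -1. ] gap 0.485 j6 1.26
now-axes units [0.06 0.08 0.49] target-axes units [0.06 0.08 0.49]
turn units [-0.01  0.03 -0.02]
```

View pics/scene8.png

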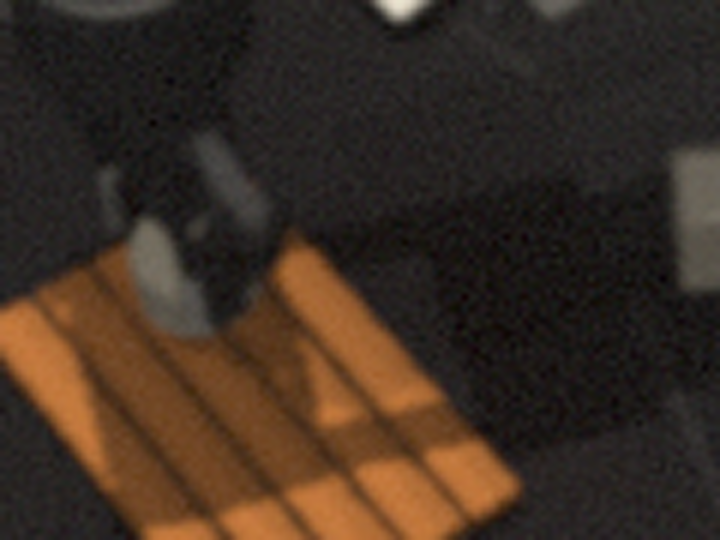

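View pics/side8.png

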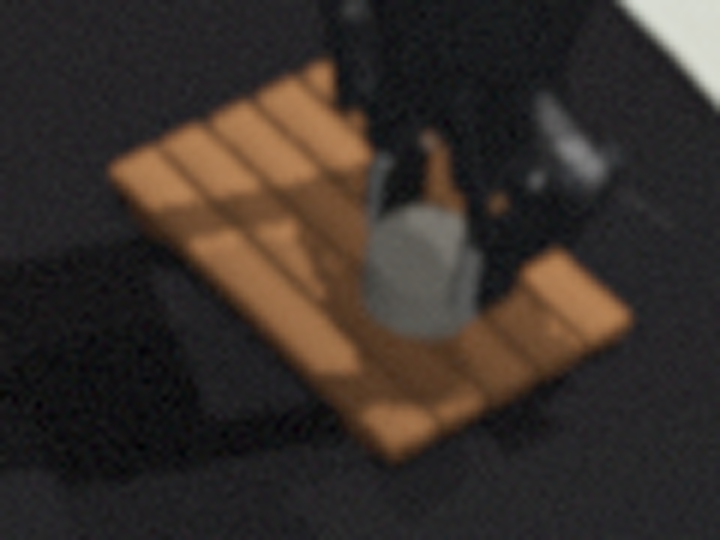

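View pics/w8.png

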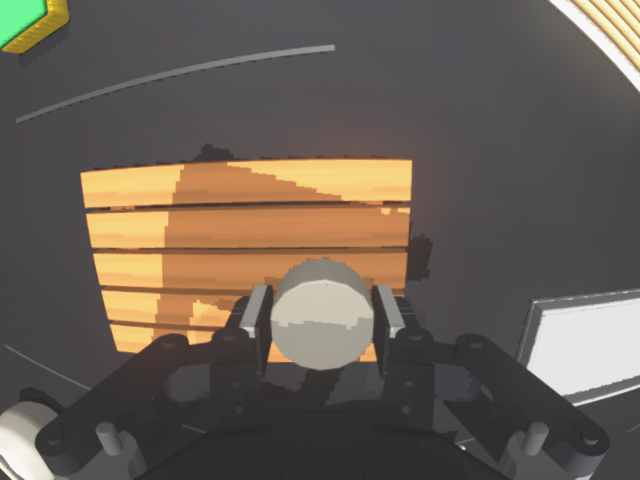

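The disc hangs level above the -y half of the board. Lower it slowly.

Call:
send_rows --steps '[{"delta_pos": [0.06, 0.08, 0.2], "angular": [0, 0, 0], "claw": 1}, {"delta_pos": [0, 0, 0.15], "angular": [0, 0, 0], "claw": 1}, {"delta_pos": [0, 0, 0.1], "angular": [0, 0, 0], "claw": 1}, {"delta_pos": [0, 0, 0], "angular": [0, 0, 0], "claw": 1}]'

```text
t: 13.0
ee_pos: [0.6737, -0.0587, 0.2059]
tool_rot: [-0.0, 0.998, 0.063, -0.0]
ft_force: [-0.6, 0.3, -0.7]
finger_gap: 0.486
```

Call:
send_rows --steps '[{"delta_pos": [0, 0, 0.06], "angular": [0, 0, 0], "claw": 1}, {"delta_pos": [0, 0, 0], "angular": [0, 0, 0], "claw": 1}]'

```text
t: 13.2
ee_pos: [0.674, -0.0585, 0.2044]
tool_rot: [0.0, 0.998, 0.063, 0.0]
ft_force: [-0.2, 0.4, -0.2]
finger_gap: 0.485
```

Call:
send_rows --steps '[{"delta_pos": [0, 0, 0.06], "angular": [0, 0, 0], "claw": 1}, {"delta_pos": [0, 0, 0], "angular": [0, 0, 0], "claw": 1}]'

```text
t: 13.4
ee_pos: [0.6739, -0.0584, 0.2023]
tool_rot: [-0.0, 0.998, 0.063, -0.0]
ft_force: [-0.6, -0.8, -0.5]
finger_gap: 0.489
```

Call:
send_rows --steps '[{"delta_pos": [0, 0, 0.05], "angular": [0, 0, 0], "claw": 1}, {"delta_pos": [0, 0, 0], "angular": [0, 0, 0], "claw": 1}]'

```text
t: 13.6
ee_pos: [0.6739, -0.0585, 0.2008]
tool_rot: [-0.0, 0.998, 0.063, -0.0]
ft_force: [0.6, 0.1, -0.4]
finger_gap: 0.487
```

Call:
send_rows --steps '[{"delta_pos": [0, 0, 0.05], "angular": [0, 0, 0], "claw": 1}, {"delta_pos": [0, 0, 0], "angular": [0, 0, 0], "claw": 1}]'

```text
t: 13.8
ee_pos: [0.6742, -0.0585, 0.2003]
tool_rot: [-0.0, 0.998, 0.063, -0.0]
ft_force: [-2.0, 0.5, 2.6]
finger_gap: 0.485
```

Call:
send_rows --steps '[{"delta_pos": [0, 0, 0.05], "angular": [0, 0, 0], "claw": 1}, {"delta_pos": [0, 0, 0], "angular": [0, 0, 0], "claw": 1}]'

```text
t: 14.0
ee_pos: [0.6744, -0.0586, 0.2003]
tool_rot: [0.0, 0.998, 0.063, -0.0]
ft_force: [-4.2, 0.9, 8.5]
finger_gap: 0.489
```

It touched down where expected (TCP .2003). Release and lift.

Call:
send_rows --steps '[{"delta_pos": [0, 0, -0.05], "angular": [0, 0, 0], "claw": 0.35}, {"delta_pos": [0, 0, 0], "angular": [0, 0, 0], "claw": 0.25}, {"delta_pos": [0, 0, 0], "angular": [0, 0, 0], "claw": 0.25}, {"delta_pos": [0, 0, -0.5], "angular": [0, 0, 0], "claw": 0.25}, {"delta_pos": [0, 0, -1], "angular": [0, 0, 0], "claw": 0.25}]'

```text
t: 14.5
ee_pos: [0.6723, -0.0582, 0.2418]
tool_rot: [-0.001, 0.998, 0.063, -0.003]
ft_force: [0.5, 0.1, -0.1]
finger_gap: 0.752
```

Call:
send_rows --steps '[{"delta_pos": [0, 0, -1], "angular": [0, 0, 1], "claw": 0}, {"delta_pos": [0, 0, -1], "angular": [0, 0, 1], "claw": 0}, {"delta_pos": [0, 0, 0], "angular": [0, 0, 1], "claw": 0}, {"delta_pos": [0, 0, 0], "angular": [0, 0, 1], "claw": 0}, {"delta_pos": [0, 0, 0], "angular": [0, 0, 0.1], "claw": 0}]'

```text
t: 15.0
ee_pos: [0.6742, -0.0585, 0.306]
tool_rot: [-0.0, 0.975, -0.221, 0.001]
ft_force: [-0.2, 0.2, 0.4]
finger_gap: 1.004
```

```bash
python3 go.py .479 .004 .26 -115.5; python3 -c "
from h import *
cv2.imwrite('pics/w9.png',cam('wrist')['frame'])"
```

```text
t 15.0 pos [ 0.6742 -0.0585  0.306 ] jawyaw -115.58 F [-0.2  0.2  0.4] gap 1.004 j6 1.83
now-axes units [-6.77  0.93  1.52] target-axes units [-6.77  0.92  1.53]
turn units [-0.   -0.01 -0.01]
```

View pics/w9.png

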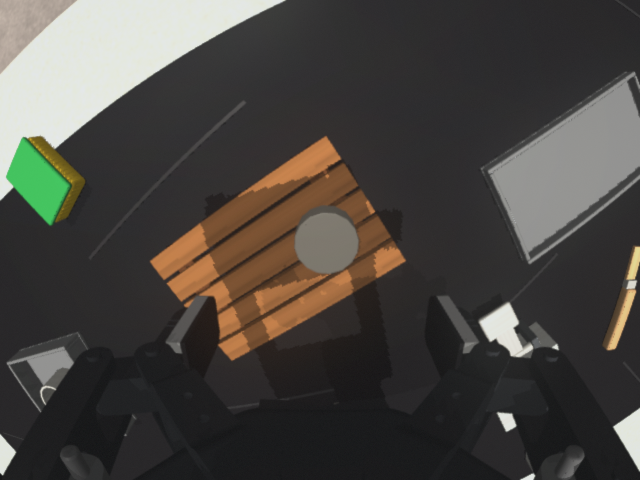

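The disc lies flat on the board at (326,240). On to the house.

Call:
send_rows --steps '[{"delta_pos": [-0.96, 0.13, 0], "angular": [0, 0, 0], "claw": 0}, {"delta_pos": [-0.96, 0.13, 0], "angular": [0, 0, 0], "claw": 0}, {"delta_pos": [-0.96, 0.13, 0], "angular": [0, 0, 0], "claw": 0}, {"delta_pos": [-0.96, 0.13, 0], "angular": [0, 0, 0], "claw": 0}, {"delta_pos": [-0.96, 0.13, 0], "angular": [0, 0, 0], "claw": 0}]'

```text
t: 15.55
ee_pos: [0.5344, -0.0137, 0.3044]
tool_rot: [0.0, 0.976, -0.22, -0.0]
ft_force: [0.8, 0.0, 0.8]
finger_gap: 1.001
```

Call:
send_rows --steps '[{"delta_pos": [-0.96, 0.14, 0.3], "angular": [0, 0, 0], "claw": 0}, {"delta_pos": [-0.96, 0.13, 0.5], "angular": [0, 0, 0], "claw": 0}, {"delta_pos": [0, 0, 0.5], "angular": [0, 0, 0], "claw": 0}, {"delta_pos": [0, 0, 0], "angular": [0, 0, 0], "claw": 0}]'

```text
t: 15.95
ee_pos: [0.4781, 0.004, 0.2634]
tool_rot: [0.0, 0.976, -0.22, -0.003]
ft_force: [-0.3, 0.3, -0.4]
finger_gap: 1.002
```

```bash
python3 go.py .479 .004 .195 -115.5; python3 -c "
from h import *
cv2.imwrite('pics/w10.png',cam('wrist')['frame'])"
```

```text
t 15.95 pos [0.4781 0.004  0.2634] jawyaw -115.4 F [-0.3  0.3 -0.4] gap 1.002 j6 1.88
now-axes units [ 0.04 -0.02  2.28] target-axes units [ 0.03 -0.01  2.28]
turn units [0.01 0.03 0.01]
```

View pics/w10.png

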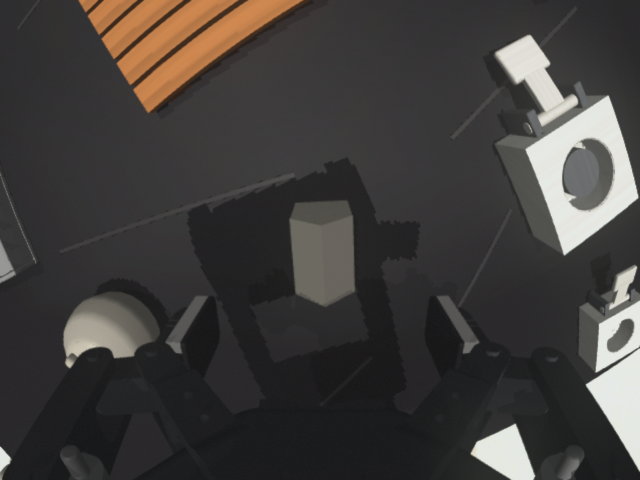

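The house is aligned between the pads (mid x≈322), with its ridge along the tool x. Descend.

Call:
send_rows --steps '[{"delta_pos": [0, 0, 0.9], "angular": [0, 0, 0], "claw": 0}, {"delta_pos": [0, 0, 0.9], "angular": [0, 0, 0], "claw": 0}, {"delta_pos": [0, 0, 0.7], "angular": [0, 0, 0], "claw": 0}, {"delta_pos": [0, 0, 0], "angular": [0, 0, 0], "claw": 1}, {"delta_pos": [0, 0, 0], "angular": [0, 0, 0], "claw": 1}]'

```text
t: 16.5
ee_pos: [0.4813, 0.0033, 0.1913]
tool_rot: [-0.0, 0.975, -0.221, 0.001]
ft_force: [-0.2, 0.5, 0.1]
finger_gap: 0.693
```

Call:
send_rows --steps '[{"delta_pos": [0, 0, 0], "angular": [0, 0, 0], "claw": 1}, {"delta_pos": [0, 0, 0], "angular": [0, 0, 0], "claw": 1}, {"delta_pos": [0, 0, 0], "angular": [0, 0, 0], "claw": 1}, {"delta_pos": [0, 0, 0], "angular": [0, 0, 0], "claw": 1}]'

```text
t: 16.9
ee_pos: [0.4818, 0.0033, 0.1926]
tool_rot: [-0.0, 0.975, -0.221, 0.002]
ft_force: [1.3, -0.5, 5.9]
finger_gap: 0.384
```

```bash
python3 go.py .661 .0366 .26 -82.5
```

```text
t 16.9 pos [0.4818 0.0033 0.1926] jawyaw -115.54 F [ 1.3 -0.5  5.9] gap 0.384 j6 1.88
now-axes units [ 4.92 -3.58 -2.22] target-axes units [ 6.07 -0.32 -2.25]
turn units [ 0.   -0.04 -4.13]
```

Call:
send_rows --steps '[{"delta_pos": [0, 0, -0.5], "angular": [0, 0, 0], "claw": 1}, {"delta_pos": [0, 0, -1], "angular": [0, 0, -1], "claw": 1}, {"delta_pos": [0, 0, -1], "angular": [0, 0, -1], "claw": 1}, {"delta_pos": [0, 0, 0], "angular": [0, 0, -1], "claw": 1}, {"delta_pos": [0, 0, 0], "angular": [0, 0, -1], "claw": 1}]'

```text
t: 17.4
ee_pos: [0.4805, 0.0036, 0.267]
tool_rot: [0.0, 0.998, 0.059, 0.001]
ft_force: [-0.1, 0.5, -2.1]
finger_gap: 0.384
```

Call:
send_rows --steps '[{"delta_pos": [1, -0.05, 0], "angular": [0, 0, -0.13], "claw": 1}, {"delta_pos": [1, -0.05, 0], "angular": [0, 0, 0], "claw": 1}, {"delta_pos": [1, -0.05, 0], "angular": [0, 0, 0], "claw": 1}, {"delta_pos": [1, -0.05, 0], "angular": [0, 0, 0], "claw": 1}, {"delta_pos": [1, -0.05, 0], "angular": [0, 0, 0], "claw": 1}]'

```text
t: 17.9
ee_pos: [0.6286, 0.0303, 0.265]
tool_rot: [-0.0, 0.998, 0.065, -0.001]
ft_force: [0.1, -0.8, -1.8]
finger_gap: 0.385
```

Call:
send_rows --steps '[{"delta_pos": [1, -0.06, 0.2], "angular": [0, 0, 0], "claw": 1}, {"delta_pos": [0.05, 0, 0.5], "angular": [0, 0, 0], "claw": 1}, {"delta_pos": [0, 0, 0.4], "angular": [0, 0, 0], "claw": 1}, {"delta_pos": [0, 0, 0], "angular": [0, 0, 0], "claw": 1}]'

```text
t: 18.3
ee_pos: [0.6561, 0.0359, 0.2283]
tool_rot: [-0.0, 0.998, 0.065, -0.005]
ft_force: [-0.7, 0.4, -3.2]
finger_gap: 0.385
```

```bash
python3 go.py .661 .0366 .21 -82.5; python3 -c "
from h import *
cv2.imwrite('pics/w11.png',cam('wrist')['frame'])"
```

```text
t 18.3 pos [0.6561 0.0359 0.2283] jawyaw -82.51 F [-0.7  0.4 -3.2] gap 0.385 j6 1.39
now-axes units [0.17 0.   0.61] target-axes units [ 0.16 -0.    0.61]
turn units [-0.01  0.06 -0.  ]
```

View pics/w11.png

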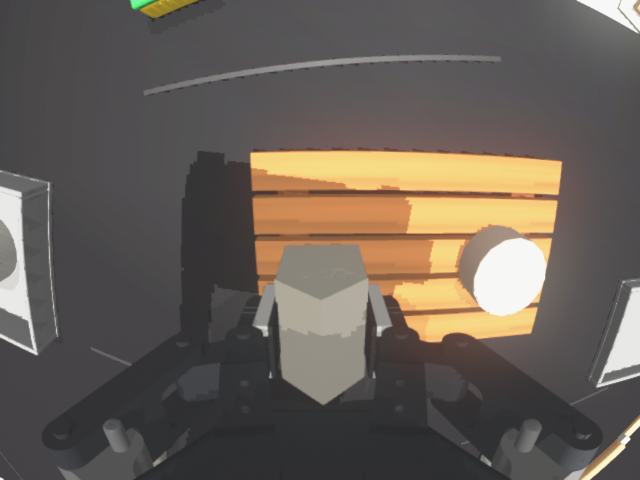

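The house is held upright over the free half of the board, with the disc at (505,272). Lower it.

Call:
send_rows --steps '[{"delta_pos": [0.1, 0, 0.3], "angular": [0, 0, 0], "claw": 1}, {"delta_pos": [0, 0, 0.2], "angular": [0, 0, 0], "claw": 1}, {"delta_pos": [0, 0, 0.1], "angular": [0, 0, 0], "claw": 1}, {"delta_pos": [0, 0, 0], "angular": [0, 0, 0], "claw": 1}]'

```text
t: 18.75
ee_pos: [0.6615, 0.0362, 0.2139]
tool_rot: [-0.0, 0.998, 0.065, -0.001]
ft_force: [-1.0, 0.7, -2.0]
finger_gap: 0.39
```

```bash
python3 go.py .661 .0366 .2085 -82.5
```

```text
t 18.75 pos [0.6615 0.0362 0.2139] jawyaw -82.52 F [-1.   0.7 -2. ] gap 0.39 j6 1.39
now-axes units [-0.02 -0.01  0.18] target-axes units [-0.02 -0.01  0.18]
turn units [-0.    0.01 -0.  ]
```

Call:
send_rows --steps '[{"delta_pos": [0, 0, 0.1], "angular": [0, 0, 0], "claw": 1}, {"delta_pos": [0, 0, 0.03], "angular": [0, 0, 0], "claw": 1}, {"delta_pos": [0, 0, 0], "angular": [0, 0, 0], "claw": 1}]'

```text
t: 19.05
ee_pos: [0.662, 0.0363, 0.2106]
tool_rot: [0.0, 0.998, 0.065, -0.0]
ft_force: [-0.4, 0.1, -2.1]
finger_gap: 0.387
```

Call:
send_rows --steps '[{"delta_pos": [0, 0, 0.05], "angular": [0, 0, 0], "claw": 1}, {"delta_pos": [0, 0, 0], "angular": [0, 0, 0], "claw": 1}]'

```text
t: 19.25
ee_pos: [0.662, 0.0363, 0.209]
tool_rot: [-0.0, 0.998, 0.065, -0.0]
ft_force: [0.4, -0.1, -0.8]
finger_gap: 0.381
```

Call:
send_rows --steps '[{"delta_pos": [0, 0, 0.05], "angular": [0, 0, 0], "claw": 1}, {"delta_pos": [0, 0, 0], "angular": [0, 0, 0], "claw": 1}]'

```text
t: 19.45
ee_pos: [0.6622, 0.0363, 0.2087]
tool_rot: [0.0, 0.998, 0.065, -0.0]
ft_force: [-2.3, 0.5, 3.7]
finger_gap: 0.381
```

Touched down. Release, lift, and turn toward the knife yaw.

Call:
send_rows --steps '[{"delta_pos": [0, 0, -0.04], "angular": [0, 0, 0], "claw": 0.4}, {"delta_pos": [0, 0, 0], "angular": [0, 0, 0], "claw": 0.3}, {"delta_pos": [0, 0, 0], "angular": [0, 0, 0], "claw": 0.3}, {"delta_pos": [0, 0, -0.5], "angular": [0, 0, 0], "claw": 0.3}, {"delta_pos": [0, 0, -1], "angular": [0, 0, 0], "claw": 0.3}]'

```text
t: 19.95
ee_pos: [0.6604, 0.0363, 0.2515]
tool_rot: [-0.0, 0.998, 0.065, -0.003]
ft_force: [-0.4, 0.4, 0.7]
finger_gap: 0.701
```

Call:
send_rows --steps '[{"delta_pos": [0, 0, -1], "angular": [0, 0, 0], "claw": 0.3}, {"delta_pos": [0, 0, -1], "angular": [0, 0, -1], "claw": 0.3}, {"delta_pos": [0, 0, 0], "angular": [0, 0, -1], "claw": 0.3}, {"delta_pos": [0, 0, 0], "angular": [0, 0, -1], "claw": 0.3}, {"delta_pos": [0, 0, 0], "angular": [0, 0, -1], "claw": 0.3}]'

```text
t: 20.45
ee_pos: [0.6622, 0.0363, 0.3158]
tool_rot: [0.0, 0.94, 0.34, 0.001]
ft_force: [0.3, -0.5, -0.9]
finger_gap: 0.694
```

```bash
python3 go.py .4486 -.310 .28 62; python3 -c "
from h import *
cv2.imwrite('pics/w12.png',cam('wrist')['frame'])"
```

```text
t 20.45 pos [0.6622 0.0363 0.3158] jawyaw -50.19 F [ 0.3 -0.5 -0.9] gap 0.694 j6 0.82
now-axes units [-12.86   4.3    1.18] target-axes units [  0.87 -13.54   1.19]
turn units [  0.02   0.   -14.02]
```

View pics/w12.png

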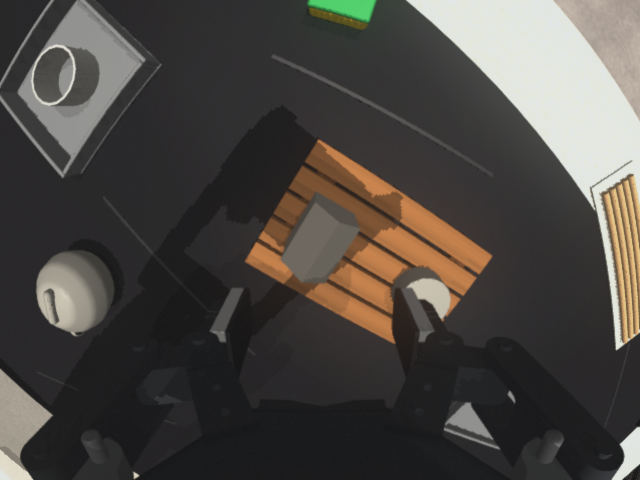

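The house stands upright at (320,238), the disc is at (420,297), and the ring is in the tub. Now the knife.

Call:
send_rows --steps '[{"delta_pos": [0, 0, 0], "angular": [0, 0, -1], "claw": 0.3}, {"delta_pos": [0, 0, 0], "angular": [0, 0, -1], "claw": 0.3}, {"delta_pos": [0, 0, 0], "angular": [0, 0, -1], "claw": 0.3}, {"delta_pos": [0, 0, 0], "angular": [0, 0, -1], "claw": 0.3}, {"delta_pos": [0, 0, 0], "angular": [0, 0, -1], "claw": 0.3}]'

```text
t: 21.0
ee_pos: [0.6621, 0.0363, 0.3147]
tool_rot: [0.0, 0.768, 0.641, 0.0]
ft_force: [1.0, 0.4, -0.4]
finger_gap: 0.702
```

Call:
send_rows --steps '[{"delta_pos": [0, 0, 0], "angular": [0, 0, -1], "claw": 0.3}, {"delta_pos": [0, 0, 0], "angular": [0, 0, -1], "claw": 0.3}, {"delta_pos": [0, 0, 0], "angular": [0, 0, -1], "claw": 0.3}, {"delta_pos": [0, 0, 0], "angular": [0, 0, -1], "claw": 0.3}, {"delta_pos": [0, 0, 0], "angular": [0, 0, -1], "claw": 0.3}]'

```text
t: 21.5
ee_pos: [0.6621, 0.0363, 0.3147]
tool_rot: [0.0, 0.503, 0.865, 0.0]
ft_force: [-0.1, -0.5, -0.7]
finger_gap: 0.695
```

Call:
send_rows --steps '[{"delta_pos": [0, 0, 0], "angular": [0, 0, -1], "claw": 0.3}, {"delta_pos": [0, 0, 0], "angular": [0, 0, -1], "claw": 0.3}, {"delta_pos": [0, 0, 0], "angular": [0, 0, -1], "claw": 0.3}, {"delta_pos": [0, 0, 0], "angular": [0, 0, -1], "claw": 0.3}, {"delta_pos": [0, -0.5, 0], "angular": [0, 0, 0], "claw": 0.3}]'

```text
t: 22.0
ee_pos: [0.6552, 0.0239, 0.3148]
tool_rot: [0.001, 0.246, 0.969, 0.0]
ft_force: [0.3, -0.2, 0.4]
finger_gap: 0.698
```

Call:
send_rows --steps '[{"delta_pos": [0.07, -1, 0], "angular": [0, 0, 0], "claw": 0.3}, {"delta_pos": [0.07, -1, 0], "angular": [0, 0, 0], "claw": 0.3}, {"delta_pos": [0.07, -1, 0], "angular": [0, 0, 0], "claw": 0.3}, {"delta_pos": [0.07, -1, 0], "angular": [0, 0, 0], "claw": 0.3}, {"delta_pos": [0.07, -1, 0], "angular": [0, 0, 0], "claw": 0.3}]'

```text
t: 22.5
ee_pos: [0.5727, -0.1053, 0.3144]
tool_rot: [0.0, 0.249, 0.969, -0.0]
ft_force: [-0.5, -0.0, 0.1]
finger_gap: 0.701
```

Call:
send_rows --steps '[{"delta_pos": [0.07, -1, 0], "angular": [0, 0, 0], "claw": 0.3}, {"delta_pos": [0.07, -1, 0], "angular": [0, 0, 0], "claw": 0.3}, {"delta_pos": [0.07, -1, 0], "angular": [0, 0, 0], "claw": 0.3}, {"delta_pos": [0.07, -1, 0], "angular": [0, 0, 0], "claw": 0.3}, {"delta_pos": [0.07, -1, 0], "angular": [0, 0, 0], "claw": 0.3}]'

```text
t: 23.0
ee_pos: [0.4917, -0.2319, 0.3144]
tool_rot: [0.0, 0.249, 0.969, -0.0]
ft_force: [-0.2, -0.0, -0.4]
finger_gap: 0.703
```

```bash
python3 go.py .4486 -.310 .25 62
```

```text
t 23.0 pos [ 0.4917 -0.2319  0.3144] jawyaw 61.18 F [-0.2 -0.  -0.4] gap 0.703 j6 -1.64
now-axes units [ 0.   -2.97  2.15] target-axes units [ 0.05 -2.97  2.15]
turn units [-0.   0.  -0.1]
```

Call:
send_rows --steps '[{"delta_pos": [0, -1, 0.3], "angular": [0, 0, -0.1], "claw": 0.3}, {"delta_pos": [0, -0.95, 0.5], "angular": [0, 0, 0], "claw": 0.3}, {"delta_pos": [0, -0.9, 0.5], "angular": [0, 0, 0], "claw": 0.3}, {"delta_pos": [0, 0, 0.5], "angular": [0, 0, 0], "claw": 0.3}, {"delta_pos": [0, 0, 0], "angular": [0, 0, 0], "claw": 0.3}]'

```text
t: 23.5
ee_pos: [0.4513, -0.3057, 0.2577]
tool_rot: [-0.002, 0.242, 0.97, 0.001]
ft_force: [0.1, 0.5, 0.3]
finger_gap: 0.703
```

```bash
python3 go.py .4486 -.310 .25 62;python3 -c "
from h import *
cv2.imwrite('pics/w13.png',cam('wrist')['frame'])"
```

```text
t 23.5 pos [ 0.4513 -0.3057  0.2577] jawyaw 62.0 F [0.1 0.5 0.3] gap 0.703 j6 -1.81
now-axes units [ 0.01 -0.17  0.26] target-axes units [ 0.01 -0.17  0.26]
turn units [ 0.01 -0.03 -0.  ]
```

View pics/w13.png

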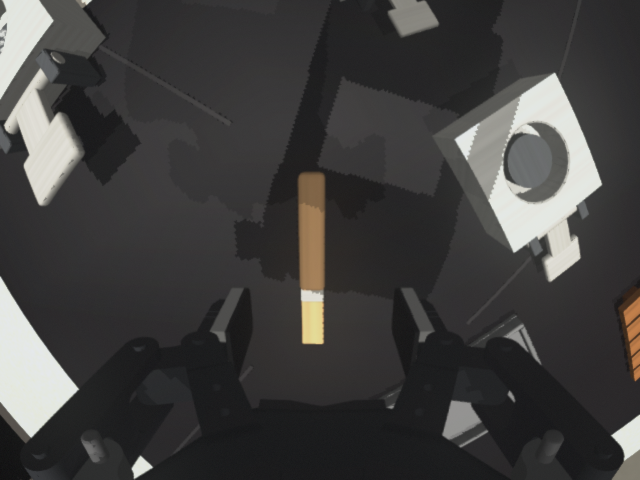

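The knife is parallel to the pads at (312,172)–(313,344), about 5 mm to the tool's -y, which matches the planned correction. Descend.

Call:
send_rows --steps '[{"delta_pos": [0, -0.17, 0.8], "angular": [0, 0, 0], "claw": 0.4}, {"delta_pos": [0, 0, 0.8], "angular": [0, 0, 0], "claw": 0.4}, {"delta_pos": [0, 0, 0.8], "angular": [0, 0, 0], "claw": 0.4}, {"delta_pos": [0, 0, 0.2], "angular": [0, 0, 0], "claw": 0.4}, {"delta_pos": [0, 0, 0], "angular": [0, 0, 0], "claw": 0.4}]'

```text
t: 24.05
ee_pos: [0.4508, -0.3095, 0.1815]
tool_rot: [-0.001, 0.239, 0.971, 0.0]
ft_force: [0.6, 0.0, 0.4]
finger_gap: 0.601
```

```bash
python3 go.py .4486 -.310 .176 62;python3 -c "
from h import *
cv2.imwrite('pics/w14.png',cam('wrist')['frame'])"
```

```text
t 24.05 pos [ 0.4508 -0.3095  0.1815] jawyaw 62.31 F [0.6 0.  0.4] gap 0.601 j6 -1.82
now-axes units [ 0.06 -0.05  0.18] target-axes units [ 0.06 -0.05  0.18]
turn units [ 0.   -0.01  0.04]
```

View pics/w14.png

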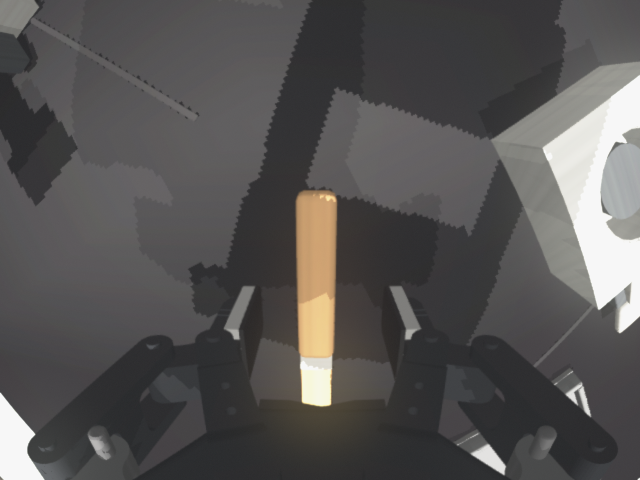

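```bash
python3 -c "
from h import *
w=cam('wrist')
for p,z in (((316,192),.0065),((316,356),.013),((316,404),.005)): print(onz(w,p,z,1)[:3].round(4))
print(proj(w,[.4486,-.31,.0065],1),status.get_obs()['ee_pos'])
"
```

```text
[ 0.4092 -0.2902  0.0065]
[ 0.4732 -0.324   0.013 ]
[ 0.5061 -0.3418  0.005 ]
[318.13323855 293.73829548] [ 0.45158109 -0.31058098  0.18320984]
```

The wrist rays put the grip point at (.451,-.312) and the TCP is there within 2 mm. Close on it.

Call:
send_rows --steps '[{"delta_pos": [0.03, -0.05, 0.2], "angular": [0, 0, 0], "claw": 0.5}, {"delta_pos": [0, 0, 0], "angular": [0, 0, 0], "claw": 1}, {"delta_pos": [0, 0, 0], "angular": [0, 0, 0], "claw": 1}, {"delta_pos": [0, 0, 0], "angular": [0, 0, 0], "claw": 1}, {"delta_pos": [0, 0, 0], "angular": [0, 0, 0], "claw": 1}]'

```text
t: 24.65
ee_pos: [0.4495, -0.3118, 0.1765]
tool_rot: [0.001, 0.24, 0.971, -0.0]
ft_force: [-0.6, -0.0, 3.9]
finger_gap: 0.16
```

Call:
send_rows --steps '[{"delta_pos": [0, 0, 0], "angular": [0, 0, 0], "claw": 1}, {"delta_pos": [0, 0, 0], "angular": [0, 0, 0], "claw": 1}, {"delta_pos": [0, 0, 0], "angular": [0, 0, 0], "claw": 1}]'

```text
t: 24.95
ee_pos: [0.4495, -0.3117, 0.1765]
tool_rot: [0.0, 0.24, 0.971, -0.0]
ft_force: [-0.9, -0.1, 6.3]
finger_gap: 0.167
```

Gripped. Lift, and turn the knife along the tray's y.

Call:
send_rows --steps '[{"delta_pos": [0, 0, -0.5], "angular": [0, 0, 0], "claw": 1}, {"delta_pos": [0, 0, -1], "angular": [0, 0, 0], "claw": 1}, {"delta_pos": [0, 0, -1], "angular": [0, 0, 0], "claw": 1}, {"delta_pos": [0, 0, -0.5], "angular": [0, 0, 0], "claw": 1}, {"delta_pos": [0, 0, 0], "angular": [0, 0, 0], "claw": 1}]'

```text
t: 25.45
ee_pos: [0.4501, -0.3122, 0.2688]
tool_rot: [0.003, 0.239, 0.971, -0.001]
ft_force: [0.7, 0.7, 0.3]
finger_gap: 0.161
```

```bash
python3 go.py .630 -.278 .26 7.5;python3 -c "
from h import *
cv2.imwrite('pics/w15.png',cam('wrist')['frame'])
for n,r in (('scene',(180,120,160,120)),('side',(280,280,160,120))):
  x,y,w,h=r;cv2.imwrite('pics/%s15.png'%n,cv2.resize(cam(n)['frame'][y:y+h,x:x+w],None,fx=5,fy=5,interpolation=2))"
```

```text
t 25.45 pos [ 0.4501 -0.3122  0.2688] jawyaw 62.29 F [0.7 0.7 0.3] gap 0.161 j6 -1.82
now-axes units [-4.78  3.8   0.32] target-axes units [0.35 6.09 0.29]
turn units [0.01 0.04 6.85]
```

View pics/w15.png

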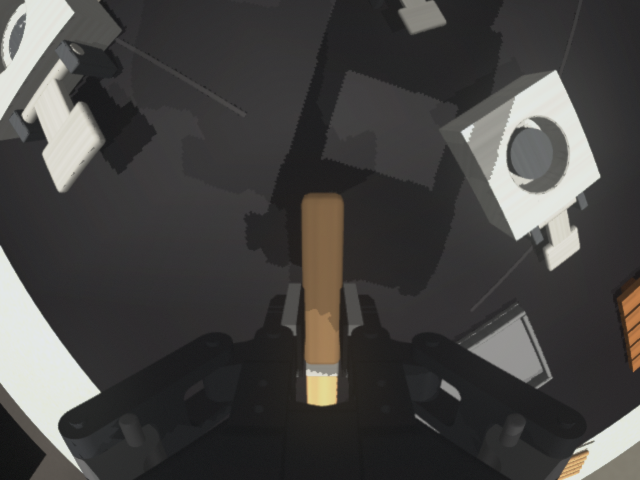

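View pics/side15.png

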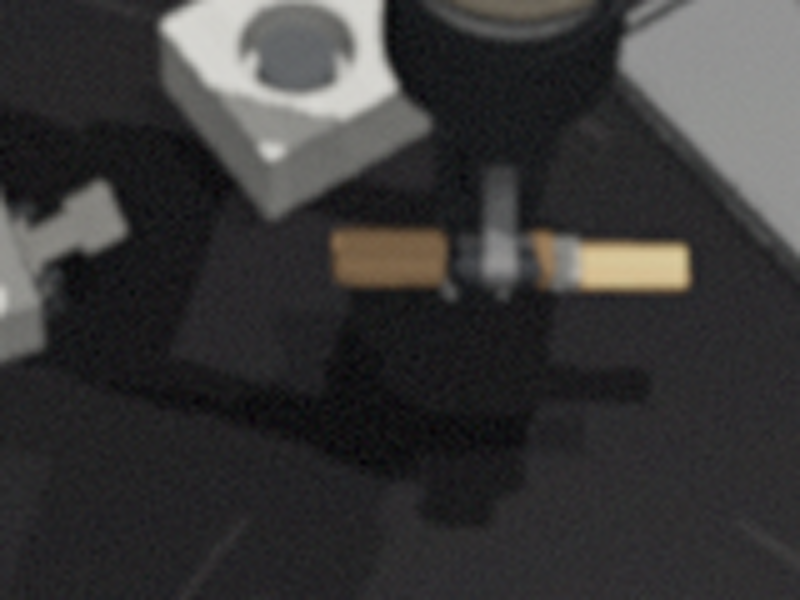

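The knife hangs level, with the blade toward the image bottom. Turn it, then go to the tray centre.

Call:
send_rows --steps '[{"delta_pos": [0, 0, 0], "angular": [0, 0, 1], "claw": 1}, {"delta_pos": [0, 0, 0], "angular": [0, 0, 1], "claw": 1}, {"delta_pos": [0, 0, 0], "angular": [0, 0, 1], "claw": 1}, {"delta_pos": [0, 0, 0], "angular": [0, 0, 1], "claw": 1}, {"delta_pos": [0, 0, 0], "angular": [0, 0, 1], "claw": 1}]'

```text
t: 26.1
ee_pos: [0.4483, -0.3107, 0.2633]
tool_rot: [-0.002, 0.56, 0.829, 0.0]
ft_force: [0.0, -0.1, -0.4]
finger_gap: 0.163
```

Call:
send_rows --steps '[{"delta_pos": [0, 0, 0], "angular": [0, 0, 1], "claw": 1}, {"delta_pos": [0, 0, 0], "angular": [0, 0, 0.85], "claw": 1}, {"delta_pos": [0.07, 1, 0], "angular": [0, 0, 0], "claw": 1}, {"delta_pos": [0.07, 1, 0], "angular": [0, 0, 0], "claw": 1}, {"delta_pos": [0.07, 1, 0], "angular": [0, 0, 0], "claw": 1}]'

```text
t: 26.6
ee_pos: [0.5375, -0.2928, 0.2632]
tool_rot: [-0.002, 0.66, 0.751, -0.0]
ft_force: [-0.0, -0.4, 0.3]
finger_gap: 0.168
```

Call:
send_rows --steps '[{"delta_pos": [0.07, 1, 0], "angular": [0, 0, 0], "claw": 1}, {"delta_pos": [0.07, 1, 0], "angular": [0, 0, 0], "claw": 1}, {"delta_pos": [0.07, 0.9, 0.5], "angular": [0, 0, 0], "claw": 1}, {"delta_pos": [0, 0, 0.5], "angular": [0, 0, 0], "claw": 1}, {"delta_pos": [0, 0, 0], "angular": [0, 0, 0], "claw": 1}]'

```text
t: 27.1
ee_pos: [0.6211, -0.2744, 0.23]
tool_rot: [-0.005, 0.659, 0.752, -0.001]
ft_force: [-0.7, -0.7, -0.9]
finger_gap: 0.162
```

```bash
python3 go.py .628 -.273 .182 7.5;python3 -c "
from h import *
cv2.imwrite('pics/w16.png',cam('wrist')['frame'])"
```

```text
t 27.1 pos [ 0.6211 -0.2744  0.23  ] jawyaw 7.54 F [-0.7 -0.7 -0.9] gap 0.162 j6 -0.65
now-axes units [0.01 0.25 1.6 ] target-axes units [0.02 0.23 1.6 ]
turn units [-0.06 -0.04  0.01]
```

View pics/w16.png

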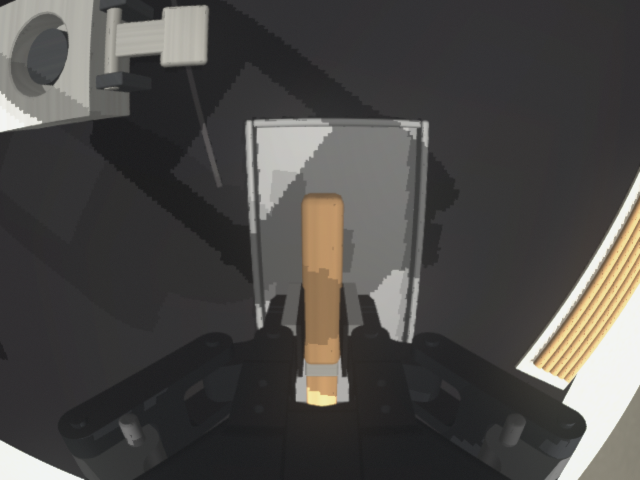

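The knife is over the tray and parallel to it. A small shift to +y of the tool, then down.

Call:
send_rows --steps '[{"delta_pos": [0, 0.2, 0.6], "angular": [0, 0, 0], "claw": 1}, {"delta_pos": [0, 0, 0.5], "angular": [0, 0, 0], "claw": 1}, {"delta_pos": [0, 0, 0.3], "angular": [0, 0, 0], "claw": 1}, {"delta_pos": [0, 0, 0], "angular": [0, 0, 0], "claw": 1}, {"delta_pos": [0, 0, 0], "angular": [0, 0, 0], "claw": 1}]'

```text
t: 27.65
ee_pos: [0.6285, -0.2753, 0.1936]
tool_rot: [-0.0, 0.66, 0.752, -0.0]
ft_force: [-0.5, 0.2, -0.1]
finger_gap: 0.167
```

```bash
python3 go.py .628 -.273 .1805 7.5
```

```text
t 27.65 pos [ 0.6285 -0.2753  0.1936] jawyaw 7.46 F [-0.5  0.2 -0.1] gap 0.167 j6 -0.65
now-axes units [ 0.08 -0.01  0.44] target-axes units [ 0.08 -0.01  0.44]
turn units [-0. -0. -0.]
```

Call:
send_rows --steps '[{"delta_pos": [0, 0, 0.3], "angular": [0, 0, 0], "claw": 1}, {"delta_pos": [0, 0, 0.08], "angular": [0, 0, 0], "claw": 1}, {"delta_pos": [0, 0, 0], "angular": [0, 0, 0], "claw": 1}]'

```text
t: 27.95
ee_pos: [0.6287, -0.2749, 0.1818]
tool_rot: [-0.001, 0.659, 0.752, -0.0]
ft_force: [-0.8, -0.5, -0.3]
finger_gap: 0.167
```

Call:
send_rows --steps '[{"delta_pos": [0, 0, 0.05], "angular": [0, 0, 0], "claw": 1}, {"delta_pos": [0, 0, 0], "angular": [0, 0, 0], "claw": 1}]'

```text
t: 28.15
ee_pos: [0.629, -0.2751, 0.1809]
tool_rot: [0.0, 0.659, 0.752, 0.0]
ft_force: [0.3, -0.6, -1.1]
finger_gap: 0.163
```

Call:
send_rows --steps '[{"delta_pos": [0, 0, 0.04], "angular": [0, 0, 0], "claw": 1}, {"delta_pos": [0, 0, 0], "angular": [0, 0, 0], "claw": 0.7}, {"delta_pos": [0, 0, 0], "angular": [0, 0, 0], "claw": 0.6}, {"delta_pos": [0, 0, 0], "angular": [0, 0, 0], "claw": 0.55}, {"delta_pos": [0, 0, -0.5], "angular": [0, 0, 0], "claw": 0.55}]'

```text
t: 28.65
ee_pos: [0.6276, -0.2743, 0.1923]
tool_rot: [-0.003, 0.659, 0.752, -0.001]
ft_force: [-0.2, 1.0, -0.9]
finger_gap: 0.453
```

Call:
send_rows --steps '[{"delta_pos": [0, 0, -1], "angular": [0, 0, 0], "claw": 0.55}, {"delta_pos": [0, 0, -1], "angular": [0, 0, 0], "claw": 0.55}, {"delta_pos": [0, 0, -1], "angular": [0, 0, 0], "claw": 0.3}, {"delta_pos": [0, 0, -1], "angular": [0, 0, 0], "claw": 0.3}, {"delta_pos": [0, 0, 0], "angular": [0, 0, 0], "claw": 0.3}]'

```text
t: 29.15
ee_pos: [0.631, -0.2762, 0.3228]
tool_rot: [0.006, 0.659, 0.752, 0.001]
ft_force: [1.2, 0.1, 0.9]
finger_gap: 0.701
```

Call:
send_rows --steps '[{"delta_pos": [0, -1, -0.5], "angular": [0, 0, 0], "claw": 0.3}, {"delta_pos": [0, -1, -0.5], "angular": [0, 0, 0], "claw": 0.3}, {"delta_pos": [0, -1, -0.5], "angular": [0, 0, 0], "claw": 0.3}, {"delta_pos": [0, -1, -0.5], "angular": [0, 0, 0], "claw": 0.3}, {"delta_pos": [0, -0.5, 0], "angular": [0, 0, 0], "claw": 0.3}]'

```text
t: 29.65
ee_pos: [0.4939, -0.2932, 0.3771]
tool_rot: [0.002, 0.66, 0.751, -0.0]
ft_force: [0.2, -0.5, 0.1]
finger_gap: 0.702
```

```bash
python3 -c "
from h import *
cv2.imwrite('pics/w17.png',cam('wrist')['frame'])
cv2.imwrite('pics/scene17.png',cam('scene')['frame'])
cv2.imwrite('pics/side17.png',cam('side')['frame'])"
```

```text
(no output)
```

View pics/w17.png

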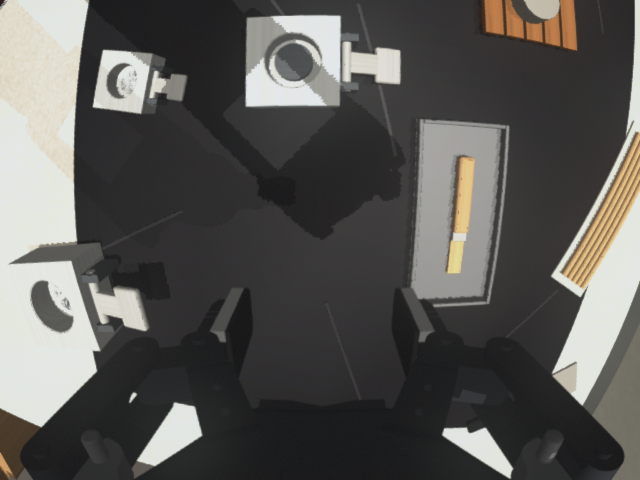

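View pics/scene17.png

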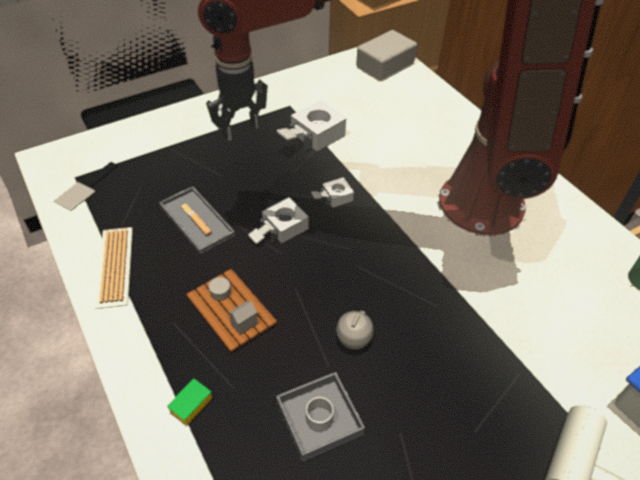

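View pics/side17.png

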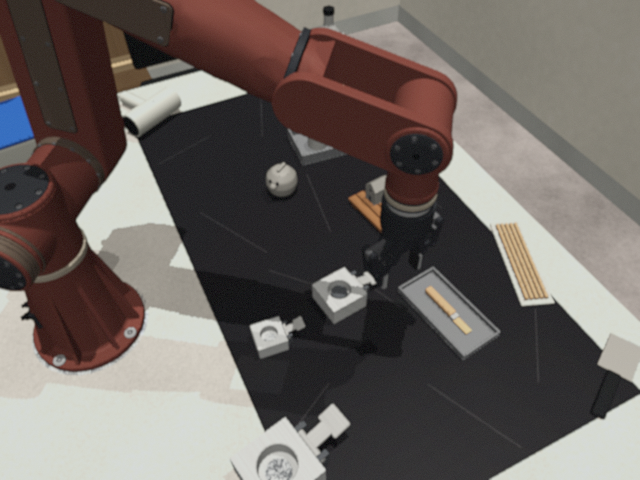

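Everything is in place in the scene view: disc (219,288), house (244,317), knife (197,219) in the tray, ring (319,410) in the tub, and the bird still at (354,330). One numeric check before handing in.

Run:
```python
from h import *
sc=cam('scene')
b=np.array([.667,-.011]);a=np.radians(7.7);R=np.array([[np.cos(a),np.sin(a)],[-np.sin(a),np.cos(a)]])
for n,p,z,o in(('disc',(219.5,286),.04,b),('house',(242,313),.06,b),('knife mid',(197,219),.012,np.array([.629,-.286])),('ring rim',(319.5,406),.04,np.array([.627,.282])),):
    print(n,(R@(onz(sc,p,z)[:2]-o)).round(3))
g0=cv2.imread('pics/scene0.png');g1=sc['frame'];print('bird diff',np.abs(g0[305:355,330:380].astype(int)-g1[305:355,330:380]).mean())
cv2.imwrite('pics/e.png',cv2.resize(g1[255:355,175:295],None,fx=6,fy=6,interpolation=2)); print(status.get_obs()['ft_force'].round(1))
```

```text
disc [-0.003 -0.045]
house [0.003 0.052]
knife mid [0.001 0.005]
ring rim [-0.004 -0.005]
bird diff 3.3688
[-0.  -0.4 -0.4]
```

View pics/e.png

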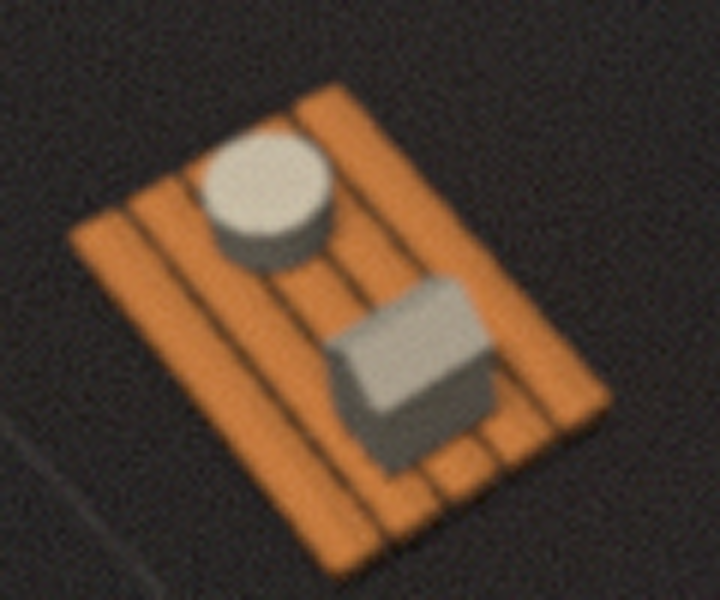

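Both casts stand upright on the board, well inside its edges. Handing in.

```bash
python3 -c "
from rig import hand_in; print(hand_in())"
```

```text
the job is handed in; nothing more can be done
None
```

The job is handed in, at about 30 s of the 125 s allowed. The robot reported no verdict.

- **Lever and round cast:** I pressed the lever down until it stopped moving (about 15 N). The cast rose out of its pocket, and I moved it to the board.
- **Other pieces:** the house is on the board beside the round cast, the knife lies in the tray, and the ring cutter is in the tub.
- **Final positions:** measured from the scene camera only, relative to each container's centre, good to a few mm:

| Piece | x | y | Container |
|---|---|---|---|
| Round cast | -3 mm | -45 mm | board |
| House | +3 mm | +52 mm | board |
| Knife (its middle) | +1 mm | +5 mm | tray |
| Ring cutter | -4 mm | -5 mm | tub |

- **Upright or flat:** I judged this by eye in the pictures. Both casts look upright and the knife lies flat.
- **Bird:** it appears at the same pixels as at the start.
- **Robot:** it ended clear of everything, with no contact force.

**Disagreement:** one wrist-camera view, taken while the arm was still settling, was about 6 mm off the fixed cameras. I used the fixed cameras for the round cast's position and corrected from close wrist views before gripping. The lever angle itself was never measured; it is inferred from the stop and from the raised cast.

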